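Dry washed caliper pistons with the locked-on blower

ROBOT

A 7-joint arm with a two-finger parallel gripper is mounted at the origin on the work surface. World frame = base frame: x ahead of the robot, y to its left, z up, the work surface at z = 0. Lengths are in m, angles in rad, forces in N, time in s.
With the tool pointing down it reaches from about 0.4 to 0.85 m from the base axis. Payload 10.4 kg.
Tool frame: the origin (TCP) lies at the very end of the fingers, on their centre line; the grasp point (between the pads) lies 19 mm behind it; z points along the fingers, y is the direction in which the jaws open and shut (so a half turn about z gives the same grasp; the last joint's range is limited). The gripper opens to 87 mm and grips with 3 to 60 N. Pads are 19 mm wide; open, the fingers measure 117 mm over their backs; the gripper's body (75 mm by 190 mm) begins 51 mm behind the grasp point.
Start: joints at [-1.245, 0.332, -0.065, 1.46, 0.022, 1.35, -0.088], TCP at [0.214, 0.587, 0.223] pointing down, gripper open.
Joint ranges: [-2.6, 2.6], [-0.5, 2.12], [-1.47, 1.34], [0.16, 2.42], [-1.27, 4.41], [0.06, 2.06], [-2.6, 2.6]. Speed limits (rad/s): [2.22, 2.22, 2.79, 2.79, 3.14, 3.14, 3.14].

INTERFACE

Orientations are given as a unit quaternion [x, y, z, w].
In Python, from bench import read_state, imaging, r gives the robot as it stands. The module is installed in compiled form; this text tells all that it offers.
- The arm moves only by the tool move_arm, never from a script. Its argument "series" is a list of rows, each a list of 4 numbers: the shift along the tool's x, y, z in m, then the turn about the tool's z in rad. In form: [[x, y, z, roll], ...]. A call has 1 to 20 rows; each row is the pose to reach, as a shift and turn from the pose commanded when the call began, along the tool's axes at that moment; what a row does not reach only later rows make up. A row lasts 1/10 s, in which the tool goes at most 50 mm and 8.59 degrees, less where a joint would pass 70% of its speed; a pose out of reach is approached as far as the arm can. A call with a gripper value outside its range is refused whole. "claw" is the gripper's target within -1 to 1 (fully open at 1, half-way at 0, shut at -1), set as the call begins (left out, the last holds). The fingers move at their own pace and stop on an object; "newtons" is the grip in N (left out, the last holds). Time passes only in rows, so rows that repeat a pose let the fingers close. It gives the time, the measured TCP pose, the force and the opening at its end, in the units of the state.
- read_state(): the state, without advancing time (a new reading comes with each control period).
- imaging.camera(name): name is "side" or "top"; returns (picture, depth): 384x512x3 uint8, red, green, blue; 384x512 float32, m along the optical axis (not along the pixel's ray), 0 where there is no reading.
- imaging.get_calibration(name): a dict with "camera_matrix" (3x3 intrinsics, pixels), "k1" (the pictures are not rectified: a ray, as slopes to the right and down, at radius r is drawn at 1 + k1 r^2 times it, then the intrinsics apply), "R" (3x3) and "t" (3): a world point X has camera coordinates R X + t. Camera axes: x right, y down, z forward; pixel columns grow to the right and rows downward; lengths in m; the calibration is good to about 2 mm. A picture is of the moment at which its call begins. get_calibration takes no time and is no camera call.
- r.close_job(): hands the job in, once; it reports no verdict.
The state is a dict: "time": time; "joint_positions": joint angles; "joint_vel": joint speeds; "joint_torque": joint torques, N m; "ee_pos": TCP position; "eef_rot": TCP orientation; "ft_force": force on the tool from outside, world axes, zero at the start; "torque": the same for the moment, N m; "width": finger opening in m.
Only numpy, scipy, OpenCV 4.12 (cv2) and the standard library are available. Lean on these libraries where they do the work, as an engineer would, in place of code of your own. Each camera call takes 0.05 s, during which the arm holds its last target.

TASK

Put every washed steel piston from the rubber mat into the drying tray, one to a compartment and flat on the tray floor, then set the aluminium cover down fully over the tray and swing the hold-down clamp flat over it. Only then start the blower: squeeze its trigger right in, press the lock-on button beside it while the trigger is squeezed, and ease off so that the lock keeps the blower running by itself. Leave the paint tin, oil bottle and spanner alone.

Things in the scene. Friction and masses are not known exactly. Their poses are not given: they have to be found in the camera images.
- piston0: plain bright steel brake-caliper piston (dark recess in the top end, dark groove round it), a cylinder 34 mm in diameter and 45 mm high, 0.1 to 0.2 kg; origin at the centre of its underside, z along its axis; stands on the rubber mat at the start. Three to five pistons are present in a run
- piston1: plain bright steel brake-caliper piston (dark recess in the top end, dark groove round it), a cylinder 34 mm in diameter and 45 mm high, 0.1 to 0.2 kg; origin at the centre of its underside, z along its axis; stands on the rubber mat at the start. Three to five pistons are present in a run
- piston2: plain bright steel brake-caliper piston (dark recess in the top end, dark groove round it), a cylinder 34 mm in diameter and 45 mm high, 0.1 to 0.2 kg; origin at the centre of its underside, z along its axis; stands on the rubber mat at the start. Three to five pistons are present in a run
- piston3: plain bright steel brake-caliper piston (dark recess in the top end, dark groove round it), a cylinder 34 mm in diameter and 45 mm high, 0.1 to 0.2 kg; origin at the centre of its underside, z along its axis; stands on the rubber mat at the start. Three to five pistons are present in a run
- piston4: plain bright steel brake-caliper piston (dark recess in the top end, dark groove round it), a cylinder 34 mm in diameter and 45 mm high, 0.1 to 0.2 kg; origin at the centre of its underside, z along its axis; stands on the rubber mat at the start. Three to five pistons are present in a run
- mat: black rubber mat, 90 (x) by 370 (y) mm, 3 mm thick, fixed to the bench; origin at the centre of its underside
- dryer: fixed drying station: grey air box 150 (x) by 208 (y) mm, 45 mm high, with the tray on top; on its -y side a grey blower, axis along y and 20 mm to -x of the tray centre: motor housing 80 mm across, top at 88 mm, then the grip, top at 72 mm. Clamp post (36 by 26 mm, 126 mm high) on the +y side. Origin on the bench under the air box's centre; all directions below are in its frame
- tray (a point): centre of the tray floor (top of the air box, 45 mm above the bench); axes as the station. The tray is 122 (x) by 180 (y) mm outside with a 3 mm thick lip 21 mm high all round (inside 116 by 174 mm); ribs 3 mm thick and 20 mm high part it into 2 (x) by 3 (y) compartments, 55 to 56.5 mm wide each way and 58 mm apart between centres; their centres are at x = -29 and +29 mm, y = -58, 0 and +58 mm from here; each takes one piston
- cover: loose aluminium hood, open below, 137 (x) by 195 (y) mm, 62 mm high, walls 2.5 mm (inside 132 by 190 mm), about 0.3 kg, with a black bar grip on top: 60 mm long (x), 16 mm wide (y), standing 32 mm above the hood's top (62 to 94 mm). Origin at the centre of its open underside. It goes over the tray lip with 5 mm play a side and rests with its rim on the air box, origin then at point tray; either way round will do
- clamp (a joint): angle of the hold-down clamp arm, rad: 0 = lying flat over the cover (end stop, its rubber foot about 1 mm above the seated cover), pi/2 = straight up, starts at 1.6 to 2.0 leaning outwards (+y). Friction holds it at any angle; about 2 N at its tip moves it
- clamp_hinge (a point): hinge axis of the clamp (along the station's x), 126 mm to +y of the tray centre and 125 mm above the bench. The arm is a steel bar 18 mm wide and 10 mm thick that reaches 76 mm from the axis; at 0 it points to -y, and to open it swings up and over to +y
- clamp_tip (a point): middle of the free end of the clamp arm
- trigger (a joint): travel of the blower's trigger, m: 0 = released, 0.012 = fully squeezed in. Spring: 3 N at 0, 9 N at the end; springs back when let go unless locked
- trigger_top (a point): centre of the top of the trigger, a black ribbed plate 28 (x) by 50 (y) mm on the upper side of the blower's grip; it stands 14 mm proud of the grip when released and is squeezed straight down (-z). Released, it is 86 mm above the bench, 9 mm to -x and 265 mm to -y of the dryer's origin
- lock_button (a joint): travel of the side lock-on button, m: 0 = out, 0.009 = fully in. Spring about 1 N. It is blocked until the trigger is squeezed 0.008 or more; when it is in and the trigger is eased off, a catch holds both: the trigger comes back only to about 0.007 and stays on, the button stays in. Squeezing the trigger again lets the button spring out
- button_face (a point): centre of the face of the lock-on button: a round steel button 16 mm in diameter that sticks out 10 mm from the inner (+x) face of the raised cheek standing along the trigger's -x side; centre 94 mm above the bench (8 mm above the released trigger), 15 mm to -x of the trigger's centre. It is pressed towards -x, for example by the side of the fingers that hold the trigger down. The cheek is 16 mm thick, 50 mm long and its top is 105 mm above the bench
- paint_tin: bystander: paint tin, 100 mm in diameter, 110 mm high; origin at its underside
- oil_bottle: bystander: oil bottle, 70 mm in diameter, 190 mm high; origin at its underside
- spanner: bystander: spanner 170 mm long lying on the bench
Not all that is in view belongs to the job. Leave any brown or orange look-alike of the piston3 alone.

How it is judged:
By the outcome, as a careful person would: the job done as asked, in the order asked, and still so for the second after the job is handed in, with the robot touching nothing.
Of piston0, piston1, piston2, piston3, piston4 only 3 to 5 are there at a start; the rules pass over those that are not, and their reading is None.
At some moment in a run one of piston0, piston1, piston2, piston3, piston4, cover may be knocked a few centimetres aside while the robot is not near it.
Once in a run the grip may slacken for a moment while it holds something.
It also fails if it takes over 210 s, if anything falls off the work surface, if the arm or the gripper's body presses on something with over 40 N, if the wrist force passes 120 N, or if a joint passes its speed limit or range.

## Working session

There is one attempt and no reset: what is moved stays moved. The work goes in short steps, Python scripts to look and compute and a tool call to move; the robot and the scene stay as the last step left them, time stands still between calls to the robot, and variables do not carry over. Pictures are saved under pics/ and viewed, and the job is handed in when it is done.

Besides the shell and the picture viewer there is one more tool, called after "Call:" by a JSON object that holds its "api" and its "payload", one argument or row to a line. move_arm: Moves the arm, as the interface text tells. Its arguments: {"type":"object","properties":{"series":{"type":"array","items":{"type":"array","items":{"type":"number"}}},"claw":{"type":"number"},"newtons":{"type":"number"}},"required":["series"]}

```bash
mkdir -p pics; ls
python3 - <<'E'
from bench import read_state, imaging, r
import cv2
s=read_state()
for k,v in s.items(): print(k,v)
for n in ("side","top"):
    p,d=imaging.camera(n)
    cv2.imwrite(f"pics/{n}0.png",p[:,:,::-1])
    import numpy as np
    np.save(f"/tmp/{n}0.npy",d)
    print(n,imaging.get_calibration(n),d.min(),d.max())
E
```

```text
pics
time 0.0
joint_positions [-1.24457984  0.33287699 -0.06467088  1.46093429  0.02156838  1.34992116
 -0.0885264 ]
joint_vel [ 0.00057432 -0.0002629   0.00036914  0.00053036 -0.00134489 -0.0001989
  0.00127929]
joint_torque [-1.19335862e-03 -6.23240805e+01  2.40275235e-02 -3.89913726e+01
 -6.13514450e-02  3.94493539e-02  1.64404619e-04]
ee_pos [0.21349419 0.58698714 0.22175403]
eef_rot [ 1.73545056e-01  9.84825665e-01 -7.15660799e-04 -1.02500215e-04]
ft_force [ 0.3674242  -1.0348033   0.05898781]
torque [-0.0049792  -0.02367821 -0.02644318]
width 0.08716834585528038
side {'camera_matrix': array([[496.39891265,   0.        , 262.70958766],
       [  0.        , 496.39891265, 186.10513619],
       [  0.        ,   0.        ,   1.        ]]), 'k1': -0.19737494630922484, 'R': array([[ 0.99940466, -0.02958007,  0.0177578 ],
       [-0.00181977, -0.55918253, -0.82904257],
       [ 0.03445299,  0.8285167 , -0.55890345]]), 't': array([-0.5221942 ,  0.07597994,  1.25078219])} 0.0 3.8321724
top {'camera_matrix': array([[414.3484865 ,   0.        , 257.76505154],
       [  0.        , 414.3484865 , 198.63861621],
       [  0.        ,   0.        ,   1.        ]]), 'k1': -0.10334160884865373, 'R': array([[ 0.00928223, -0.99986936,  0.01323286],
       [-0.99315447, -0.01075923, -0.11631177],
       [ 0.11643895, -0.01206264, -0.9931246 ]]), 't': array([-0.00412988,  0.5239617 ,  1.13079076])} 0.0 2.0910249
```

View pics/side0.png

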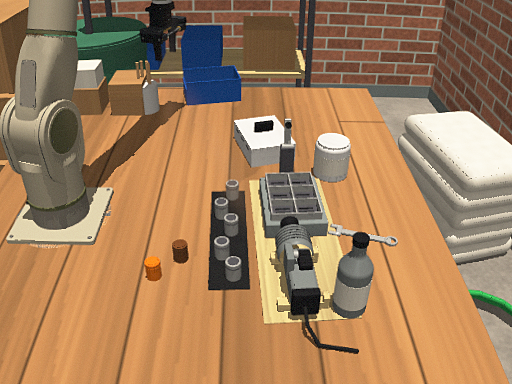

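View pics/top0.png

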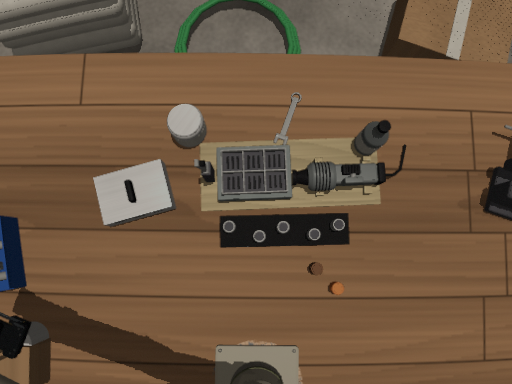

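```bash
cat > h.py <<'E'
import numpy as np, cv2
from bench import read_state, imaging, r
from scipy.spatial.transform import Rotation as Ro
C={n:imaging.get_calibration(n) for n in("side","top")}
def norm(n,uv):
    c=C[n];K=c["camera_matrix"]
    p=cv2.undistortPoints(np.asarray(uv,float).reshape(-1,1,2),K,np.array([c["k1"],0,0,0,0.]),None,None)
    return p.reshape(-1,2)
def ray(n,uv):
    c=C[n];p=norm(n,uv);d=np.c_[p,np.ones(len(p))]@c["R"]
    return -c["R"].T@c["t"],d
def onplane(n,uv,z):
    o,d=ray(n,uv);return o+d*((z-o[2])/d[:,2:3])
def cloud(n,D):
    H,W=D.shape;u,v=np.meshgrid(np.arange(W),np.arange(H))
    p=norm(n,np.c_[u.ravel(),v.ravel()]);q=np.c_[p,np.ones(len(p))]*D.reshape(-1,1)
    c=C[n];X=(q-c["t"])@c["R"];X[D.ravel()==0]=np.nan
    return X.reshape(H,W,3)
def proj(n,X):
    c=C[n];q=np.atleast_2d(X)@c["R"].T+c["t"];s=q[:,:2]/q[:,2:]
    r2=(s**2).sum(1,keepdims=True);s=s*(1+c["k1"]*r2);K=c["camera_matrix"]
    return s*[K[0,0],K[1,1]]+K[:2,2]
def tri(uv1,uv2):
    o1,d1=ray("side",[uv1]);o2,d2=ray("top",[uv2]);d1=d1[0]/np.linalg.norm(d1);d2=d2[0]/np.linalg.norm(d2)
    A=np.c_[d1,-d2];k=np.linalg.lstsq(A,o2-o1,rcond=None)[0]
    a=o1+k[0]*d1;b=o2+k[1]*d2
    return (a+b)/2,np.linalg.norm(a-b)
def crop(n,img,u0,v0,w,h,f,name):
    cv2.imwrite(name,cv2.resize(img[v0:v0+h,u0:u0+w,::-1],None,fx=f,fy=f,interpolation=cv2.INTER_CUBIC))
E
python3 - <<'E'
from h import *
p=cv2.imread("pics/side0.png")[:,:,::-1];q=cv2.imread("pics/top0.png")[:,:,::-1]
crop("side",p,200,100,200,225,3.5/1.4,"pics/s0c.png") 
crop("top",q,85,80,320,190,2.5,"pics/t0c.png")
for n in("side","top"):
    D=np.load(f"/tmp/{n}0.npy");X=cloud(n,D)
    for lo,hi in ((.02,.04),(.04,.055),(.06,.068)):
        m=((X[...,2]>lo)&(X[...,2]<hi)&(X[...,0]>.3)&(X[...,0]<.9)).astype(np.uint8)
        k,l,st,ce=cv2.connectedComponentsWithStats(m)
        for i in range(1,k):
            if st[i,4]>25: P=X[l==i];print(n,lo,st[i],np.round(np.median(P,0),4),np.round(P.min(0),3),np.round(P.max(0),3))
E
```

```text
side 0.02 [244  32  53   6 197] [0.5971 1.46   0.0301] [0.471 1.438 0.02 ] [0.736 1.482 0.04 ]
side 0.02 [306  37   7   6  28] [0.7922 1.3853 0.0305] [0.778 1.372 0.021] [0.808 1.419 0.039]
side 0.02 [206  77  29   4  41] [0.3819 0.8359 0.0371] [0.324 0.818 0.032] [0.433 0.85  0.04 ]
side 0.02 [197  90  44  10 217] [0.3774 0.6943 0.0297] [0.3   0.671 0.02 ] [0.458 0.719 0.04 ]
side 0.02 [234 127  46  35 270] [0.5124 0.2529 0.0295] [0.442 0.231 0.02 ] [0.578 0.417 0.04 ]
side 0.02 [313 163  36  14 214] [0.7152 0.1589 0.0309] [0.673 0.147 0.02 ] [0.773 0.205 0.04 ]
side 0.02 [226 187  13   9  77] [0.4431 0.0659 0.0296] [0.427 0.058 0.02 ] [0.459 0.08  0.04 ]
side 0.02 [261 196  20  38 126] [ 0.5364 -0.093   0.0311] [ 0.518 -0.099  0.02 ] [0.56  0.036 0.04 ]
side 0.02 [214 205  14  10  91] [ 0.4178 -0.0173  0.0306] [ 0.4   -0.023  0.02 ] [ 0.433 -0.005  0.04 ]
side 0.02 [224 222  14   9  86] [ 0.4438 -0.0835  0.0296] [ 0.427 -0.089  0.02 ] [ 0.458 -0.071  0.04 ]
side 0.02 [303 224  25   8 141] [ 0.6478 -0.0875  0.0305] [ 0.615 -0.092  0.02 ] [ 0.675 -0.082  0.04 ]
side 0.02 [172 245  16
[... 7376 characters left out ...]
68]
top 0.06 [263 160  24  16  65] [ 0.6019 -0.0423  0.0637] [ 0.586 -0.075  0.061] [ 0.628 -0.012  0.068]
top 0.06 [292 169  16  15 133] [ 0.5833 -0.1139  0.0651] [ 0.565 -0.134  0.06 ] [ 0.604 -0.091  0.068]
top 0.06 [229 170  27   2  36] [0.5965 0.0414 0.0642] [0.595 0.01  0.06 ] [0.599 0.081 0.068]
top 0.06 [308 183  28   7  55] [ 0.5522 -0.1749  0.0647] [ 0.548 -0.211  0.06 ] [ 0.565 -0.136  0.068]
top 0.06 [494 184   5  18  28] [ 0.5466 -0.6764  0.0639] [ 0.521 -0.685  0.06 ] [ 0.57  -0.669  0.068]
top 0.06 [243 191  22   2  29] [0.5383 0.0093 0.0649] [ 0.538 -0.015  0.06 ] [0.541 0.042 0.067]
top 0.06 [  5 216   9  60 100] [0.3814 0.6936 0.064 ] [0.3   0.677 0.06 ] [0.464 0.712 0.068]
```

View crops.

View pics/s0c.png

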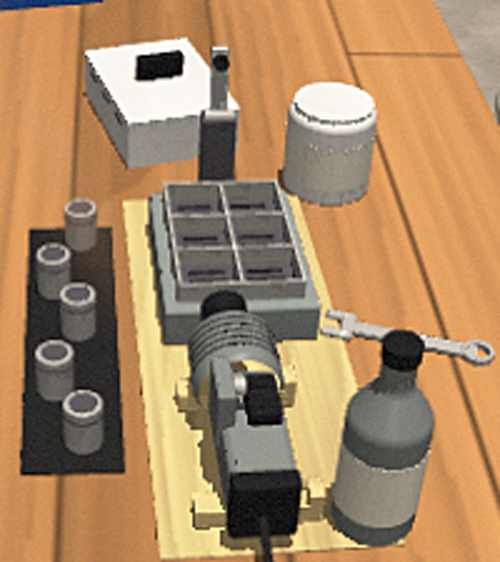

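View pics/t0c.png

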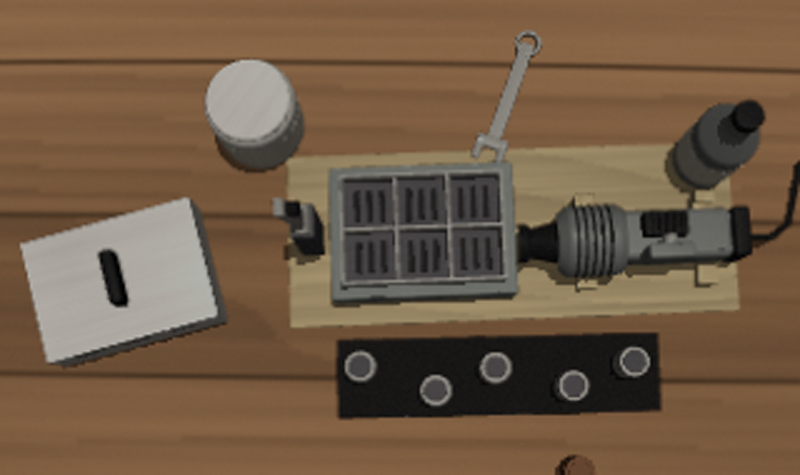

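```bash
cat > det.py <<'E'
from h import *
def shots(tag=None):
    o={}
    for n in("side","top"):
        p,D=imaging.camera(n); o[n]=(p,cloud(n,D))
        if tag: cv2.imwrite(f"pics/{n}{tag}.png",p[:,:,::-1])
    return o
def comps(X,m,amin=10):
    k,l,st,ce=cv2.connectedComponentsWithStats(m.astype(np.uint8))
    return [X[l==i] for i in range(1,k) if st[i,4]>amin]
def box(X,lo,hi,xy):
    x0,x1,y0,y1=xy
    return (X[...,2]>lo)&(X[...,2]<hi)&(X[...,0]>x0)&(X[...,0]<x1)&(X[...,1]>y0)&(X[...,1]<y1)
def pistons(o,xy=(.36,.50,-.33,.14),lo=.0445,hi=.056):
    for n in o:
        X=o[n][1]
        for P in comps(X,box(X,lo,hi,xy)):
            c,rad=cv2.minEnclosingCircle((P[:,:2]*1000).astype(np.float32))
            print(n,"piston",np.round(c,1),"r",round(rad,1),"zmax",np.round(np.percentile(P[:,2],90)*1e3,1),len(P))
def rect(o,lo,hi,xy,name):
    for n in o:
        X=o[n][1]
        for P in comps(X,box(X,lo,hi,xy),30):
            (c,s,a)=cv2.minAreaRect((P[:,:2]*1000).astype(np.float32))
            print(n,name,np.round(c,1),np.round(s,1),round(a,2),"z",np.round(np.percentile(P[:,2],[10,50,90])*1e3,1),len(P))
E
python3 - <<'E'
from det import *
o=shots()
pistons(o)
rect(o,.061,.070,(.5,.7,-.105,.125),"lip")
rect(o,.056,.070,(.42,.68,.2,.5),"hood")
rect(o,.080,.105,(.42,.68,.2,.5),"bar")
rect(o,.130,.26,(.55,.66,.1,.25),"clamp")
rect(o,.02,.19,(.65,.76,-.42,-.27),"bottle")
rect(o,.02,.12,(.64,.82,.12,.27),"tin")
rect(o,.081,.11,(.55,.66,-.30,-.18),"trig")
E
```

```text
side piston [441.5  79.2] r 18.1 zmax 48.6 74
side piston [416.1  -4.9] r 18.9 zmax 49.0 90
side piston [440.3 -70.5] r 18.7 zmax 48.5 94
side piston [ 423.1 -155.8] r 17.7 zmax 50.2 135
side piston [ 450.3 -222.3] r 17.9 zmax 49.7 144
top piston [ 453.3 -221.8] r 16.6 zmax 51.0 110
top piston [445.9  81.5] r 16.8 zmax 50.7 112
top piston [445.6 -67.3] r 16.7 zmax 51.0 114
top piston [ 426.7 -153.8] r 16.8 zmax 51.0 112
top piston [420.4  -1.6] r 16.5 zmax 50.9 111
side lip [595.6   1.8] [123.2 212.3] 3.04 z [61.6 63.7 66.2] 585
top lip [598.7  14.5] [123.1 180.2] 3.01 z [62.5 65.5 68.1] 380
top lip [583.9 -97.1] [11.6 34. ] 89.98 z [63.5 67.5 69.6] 49
side hood [531.5 346.9] [138.1 203.9] 15.59 z [58.7 61.1 63.4] 1117
top hood [537.3 347.7] [139.2 196.9] 16.34 z [59.4 62.2 65. ] 3308
side bar [532.9 343.9] [58.5 23.1] 10.72 z [82.3 89.7 94.1] 111
top bar [536.3 346.3] [58.4 18.1] 18.13 z [88.1 93.3 96.1] 144
side clamp [589.  142.5] [30.4 26.5] 85.41 z [134.1 164.  194.9] 200
top clamp [590.7 145.7] [29.4 25.9] 6.0 z [132.5 187.4 199.3] 142
side bottle [ 687.8 -324.6] [52.8 71. ] 73.39 z [ 40.  108.2 167.2] 2205
top bottle [ 689.4 -308.8] [70.7 63.8] 40.44 z [ 54.2 123.3 158.4] 779
side tin [724.3 196.4] [101.   97.3] 45.52 z [ 33.3  84.3 109.8] 1403
top tin [724.7 201. ] [94.6 99.5] 10.42 z [ 62.5 108.8 112.2] 1269
side trig [ 585.2 -229.6] [ 55.9 100.2] 1.78 z [ 83.7  87.1 104.8] 686
top trig [ 587.6 -195.2] [49.5 28.8] 2.79 z [82.4 86.2 89.1] 147
top trig [ 589.  -252.4] [54.8 51.1] 2.97 z [ 84.2  88.9 105.8] 340
```

Call:
{"api": "move_arm", "payload": {
  "series": [
    [-0.389,-0.397,0,1.17],
    [-0.389,-0.397,0,1.17],
    [-0.389,-0.397,0,1.17],
    [-0.389,-0.397,0,1.17],
    [-0.389,-0.397,0,1.17],
    [-0.389,-0.397,0,1.17],
    [-0.389,-0.397,0,1.17],
    [-0.389,-0.397,0,1.17],
    [-0.389,-0.397,0,1.17],
    [-0.389,-0.397,0,1.17],
    [-0.389,-0.397,0,1.17],
    [-0.389,-0.397,0,1.17],
    [-0.389,-0.397,0,1.17],
    [-0.389,-0.397,0,1.17],
    [-0.389,-0.397,0,1.17],
    [-0.389,-0.397,0,1.17]
  ],
  "claw": 1
}}

```text
time: 1.8
ee_pos: [0.4431, 0.0825, 0.2225]
eef_rot: [0.688, 0.726, -0.0, -0.0]
ft_force: [0.5, 0.3, -0.1]
width: 0.0871
```

Run:
```python
from det import *
o=shots("1"); s=read_state(); print(s["ee_pos"],s["eef_rot"],Ro.from_quat(s["eef_rot"]).as_matrix().round(3).tolist())
for n in o: print(n,proj(n,s["ee_pos"]))
for n in o:
    u,v=proj(n,s["ee_pos"])[0].astype(int)
    crop(n,o[n][0],max(0,u-80),max(0,v-70),160,130,4,f"pics/{n}1c.png")
    print("crop origin",max(0,u-80),max(0,v-70))
    X=o[n][1]
    for P in comps(X,box(X,.215,.26,(.35,.55,0,.2))):
        print(n,np.round(P.min(0)*1e3,1),np.round(P.max(0)*1e3,1),len(P))
pistons(o)
```

```text
[0.44325701 0.08204497 0.22248483] [ 6.87960577e-01  7.25748056e-01 -5.00225755e-05 -4.22812989e-05] [[-0.053, 0.999, -0.0], [0.999, 0.053, -0.0], [-0.0, -0.0, -1.0]]
side [[230.96383164 122.69538905]]
top [[223.67467218 223.19344615]]
crop origin 150 52
side [386.6  65.5 221.3] [398.6  74.4 258.8] 54
side [484.8  68.7 222.2] [494.5  83.5 259.1] 64
crop origin 143 153
side piston [444.1  77.1] r 19.5 zmax 49.1 72
side piston [417.2  -4.3] r 18.2 zmax 49.2 92
side piston [442.7 -71. ] r 17.7 zmax 48.6 98
side piston [ 422.1 -155.6] r 18.2 zmax 50.0 134
side piston [ 449.6 -222. ] r 17.8 zmax 49.9 144
top piston [ 453.3 -221.9] r 16.7 zmax 50.8 109
top piston [446.  -67.4] r 16.6 zmax 51.5 112
top piston [ 426.9 -154.1] r 16.9 zmax 51.3 112
top piston [420.5  -1.6] r 16.5 zmax 50.8 114
```

View pics/side1c.png

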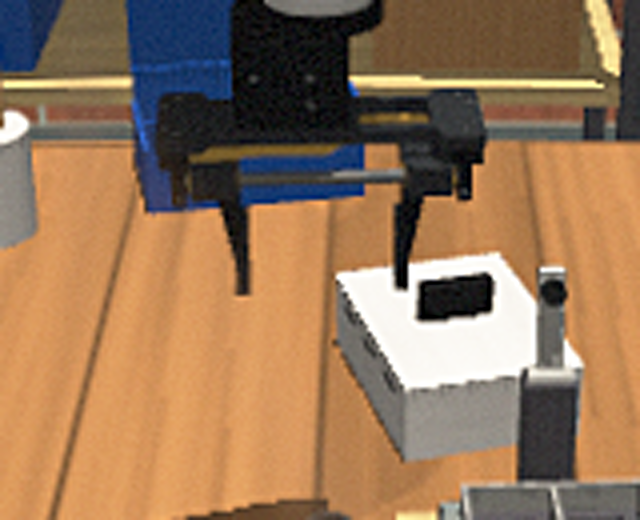

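View pics/top1c.png

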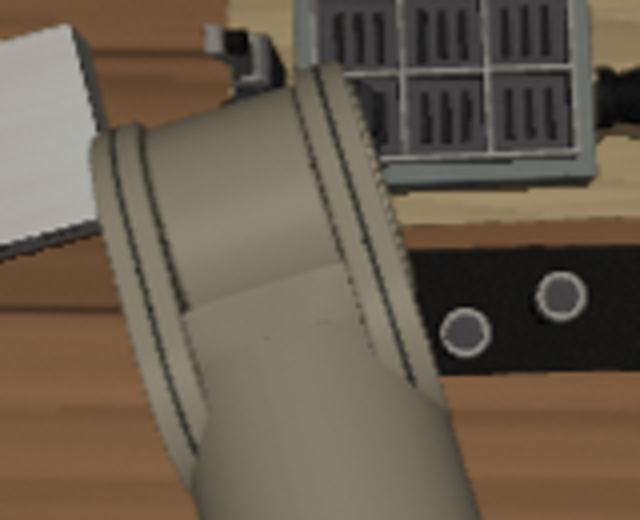

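Call:
{"api": "move_arm", "payload": {
  "series": [
    [-0.002,0.001,0.05,0],
    [-0.002,0.001,0.1,0],
    [-0.002,0.001,0.15,0],
    [-0.002,0.001,0.18,0],
    [-0.002,0.001,0.195,0],
    [-0.002,0.001,0.195,0],
    [-0.002,0.001,0.195,0]
  ]
}}

```text
time: 2.6
ee_pos: [0.4449, 0.0797, 0.0281]
eef_rot: [0.688, 0.725, 0.0, 0.0]
ft_force: [-0.7, 0.2, -0.1]
width: 0.0871
```

Call:
{"api": "move_arm", "payload": {
  "series": [
    [0,0,0,0],
    [0,0,0,0],
    [0,0,0,0],
    [0,0,0,0],
    [0,0,0,0],
    [0,0,0,0],
    [0,0,0,0],
    [0,0,0,0]
  ],
  "claw": -1,
  "newtons": 35
}}

```text
time: 3.4
ee_pos: [0.4446, 0.0794, 0.0275]
eef_rot: [0.688, 0.725, 0.0, -0.0]
ft_force: [1.0, -0.3, 0.1]
width: 0.0332
```

Call:
{"api": "move_arm", "payload": {
  "series": [
    [0,0,-0.05,0],
    [0,0,-0.1,0],
    [-0.001,0.01,-0.12,0],
    [-0.005,0.055,-0.12,0],
    [-0.01,0.1,-0.12,0],
    [-0.014,0.145,-0.12,0],
    [-0.0165,0.17,-0.12,0],
    [-0.0165,0.1785,-0.12,0],
    [-0.0165,0.1785,-0.12,0],
    [-0.0165,0.1785,-0.12,0]
  ]
}}

```text
time: 4.4
ee_pos: [0.6227, 0.0722, 0.1472]
eef_rot: [0.689, 0.725, -0.0, -0.0]
ft_force: [-0.2, -0.3, -1.3]
width: 0.033
```

Run:
```python
from det import *
o=shots("2"); s=read_state(); print(s["ee_pos"],s["width"],s["ft_force"])
crop("side",o["side"][0],200,120,160,130,5,"pics/side2c.png")
X=o["side"][1]
for P in comps(X,box(X,.105,.19,(.54,.72,0.0,.11))):
    print(np.round(P.min(0)*1e3,1),np.round(P.max(0)*1e3,1),len(P))
pistons(o)
```

```text
[0.62276593 0.07241829 0.14773642] 0.03308307990633922 [-0.48576523 -0.53125496 -1.11572322]
[591.1  52.  120.5] [650.7  89.7 190. ] 415
side piston [416.4  -4.2] r 18.7 zmax 48.8 91
side piston [441.5 -71.2] r 18.0 zmax 48.8 98
side piston [ 425.6 -155.8] r 18.8 zmax 50.1 135
side piston [ 450.1 -222.8] r 17.3 zmax 49.9 144
top piston [ 453.6 -221.9] r 16.9 zmax 50.7 108
top piston [446.  -67.4] r 16.6 zmax 51.1 114
top piston [ 426.9 -153.8] r 16.8 zmax 51.1 116
top piston [420.5  -1.6] r 16.5 zmax 50.9 118
```

View pics/side2c.png

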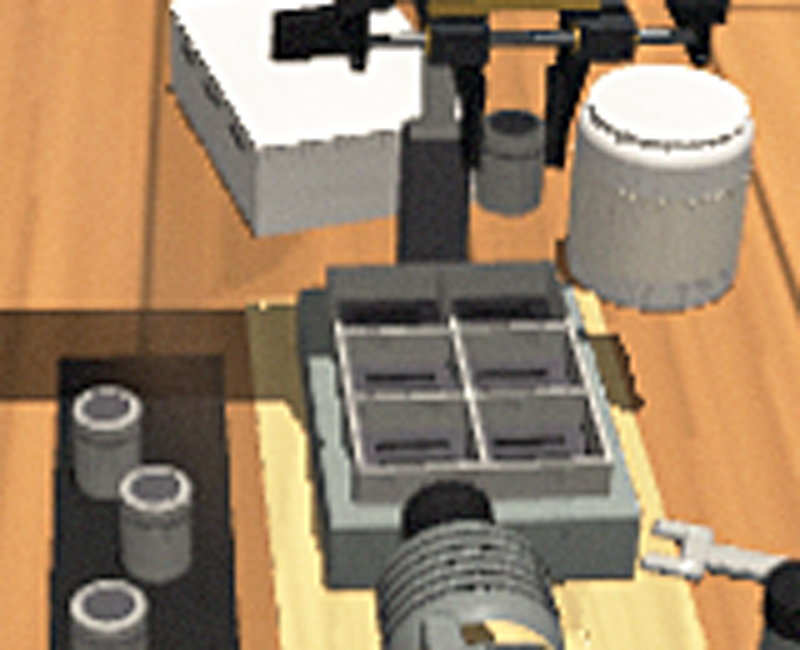

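Call:
{"api": "move_arm", "payload": {
  "series": [
    [0,0.001,0.03,0],
    [0,0.001,0.055,0],
    [0,0.001,0.07,0],
    [0,0.001,0.075,0],
    [0,0.001,0.0775,0],
    [0,0.001,0.0775,0],
    [0,0.001,0.0775,0]
  ]
}}

```text
time: 5.2
ee_pos: [0.6253, 0.0723, 0.0711]
eef_rot: [0.689, 0.725, 0.001, 0.0]
ft_force: [-0.1, 0.2, -0.7]
width: 0.0332
```

Call:
{"api": "move_arm", "payload": {
  "series": [
    [0,0,0.001,0],
    [0,0,0.002,0],
    [0,0,0.002,0]
  ]
}}

```text
time: 5.5
ee_pos: [0.6253, 0.0724, 0.0696]
eef_rot: [0.688, 0.725, 0.001, 0.0]
ft_force: [-3.0, 0.0, 9.4]
width: 0.0332
```

Call:
{"api": "move_arm", "payload": {
  "series": [
    [0,0,0,0],
    [0,0,0,0],
    [0,0,0,0],
    [0,0,0,0],
    [0,0,-0.05,0],
    [0,0,-0.1,0],
    [0,0,-0.13,0]
  ],
  "claw": 0.1
}}

```text
time: 6.2
ee_pos: [0.6257, 0.072, 0.2019]
eef_rot: [0.689, 0.725, 0.002, 0.001]
ft_force: [1.1, -0.1, 0.0]
width: 0.0478
```

Run:
```python
from det import *
o=shots("3"); s=read_state(); print(s["ee_pos"],s["width"],s["ft_force"])
crop("side",o["side"][0],200,120,160,130,5,"pics/side3c.png")
pistons(o)
print("tray");pistons(o,(.53,.67,-.08,.11),.08,.1)
rect({"side":o["side"]},.056,.070,(.42,.68,.2,.5),"hood")
```

```text
[0.62705483 0.07220062 0.20312369] 0.04787279789549329 [-1.3208682  -1.07586704 -0.0526845 ]
side piston [415.   -5.3] r 18.5 zmax 49.0 91
side piston [441.6 -72. ] r 18.8 zmax 48.9 95
side piston [ 423.2 -157. ] r 17.8 zmax 50.4 132
side piston [ 449.1 -222.3] r 18.1 zmax 49.8 148
top piston [ 453. -222.] r 16.7 zmax 50.9 114
top piston [445.8 -67.3] r 16.6 zmax 50.8 115
top piston [ 426.8 -154. ] r 16.7 zmax 51.2 111
top piston [420.6  -1.6] r 16.6 zmax 50.8 116
tray
side piston [621.5  71.1] r 19.1 zmax 90.5 106
side hood [532.4 346.6] [138.5 203.9] 16.05 z [58.9 61.1 63.4] 1107
```

View pics/side3c.png

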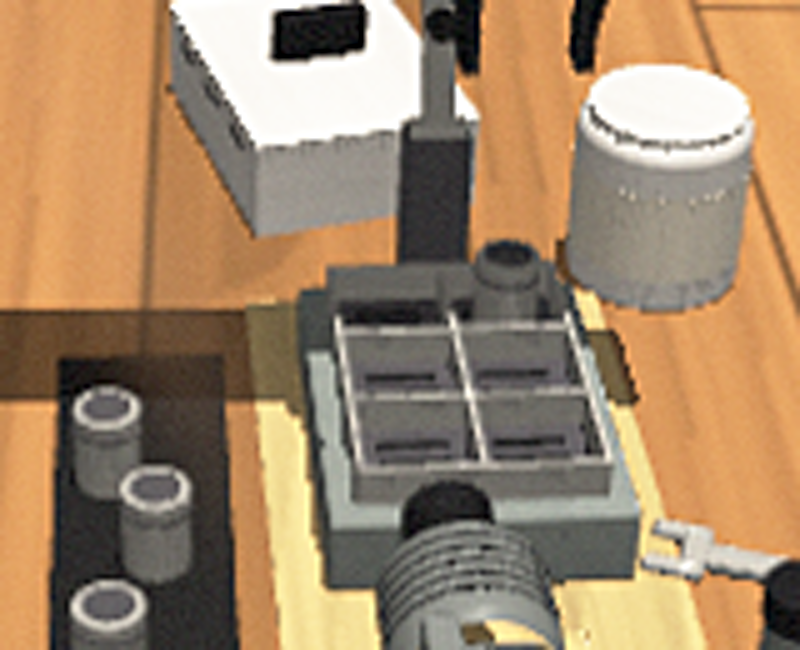

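Call:
{"api": "move_arm", "payload": {
  "series": [
    [-0.014,-0.047,0,0],
    [-0.028,-0.094,0,0],
    [-0.043,-0.141,0,0],
    [-0.057,-0.188,0,0],
    [-0.065,-0.212,0,0],
    [-0.065,-0.212,0.03,0],
    [-0.065,-0.212,0.08,0],
    [-0.065,-0.212,0.13,0],
    [-0.065,-0.212,0.16,0],
    [-0.065,-0.212,0.1755,0],
    [-0.065,-0.212,0.1755,0],
    [-0.065,-0.212,0.1755,0]
  ],
  "claw": 1
}}

```text
time: 7.5
ee_pos: [0.4162, -0.0038, 0.0226]
eef_rot: [0.689, 0.725, -0.0, -0.0]
ft_force: [-0.2, 0.2, -0.2]
width: 0.0872
```

Call:
{"api": "move_arm", "payload": {
  "series": [
    [0,0,0,0],
    [0,0,0,0],
    [0,0,0,0],
    [0,0,0,0],
    [0,0,0,0],
    [0,0,0,0],
    [0,0,0,0],
    [0,0,0,0]
  ],
  "claw": -1,
  "newtons": 35
}}

```text
time: 8.3
ee_pos: [0.4165, -0.0036, 0.0226]
eef_rot: [0.688, 0.725, 0.0, 0.0]
ft_force: [0.4, 0.3, -0.6]
width: 0.0331
```

Call:
{"api": "move_arm", "payload": {
  "series": [
    [0,0,0,0],
    [0,0,0,0],
    [0,0,-0.003,0],
    [0,0,-0.005,0],
    [0,0,-0.005,0],
    [0,0,-0.005,0]
  ],
  "claw": 0.3
}}

```text
time: 8.9
ee_pos: [0.4165, -0.0036, 0.0276]
eef_rot: [0.688, 0.725, 0.0, 0.0]
ft_force: [-0.4, 0.7, 0.2]
width: 0.0561
```

Call:
{"api": "move_arm", "payload": {
  "series": [
    [0,0,0,0],
    [0,0,0,0],
    [0,0,0,0],
    [0,0,0,0],
    [0,0,0,0],
    [0,0,0,0]
  ],
  "claw": -1,
  "newtons": 35
}}

```text
time: 9.5
ee_pos: [0.4164, -0.0036, 0.0275]
eef_rot: [0.688, 0.725, 0.0, -0.0]
ft_force: [-0.8, -0.4, -0.4]
width: 0.0331
```

Call:
{"api": "move_arm", "payload": {
  "series": [
    [0,0,-0.05,0],
    [0,0,-0.1,0],
    [0.01,0.01,-0.13,0],
    [0.025,0.05,-0.13,0],
    [0.04,0.095,-0.13,0],
    [0.06,0.135,-0.13,0],
    [0.065,0.153,-0.13,0],
    [0.065,0.153,-0.13,0],
    [0.065,0.153,-0.13,0]
  ]
}}

```text
time: 10.4
ee_pos: [0.5653, 0.0686, 0.1569]
eef_rot: [0.689, 0.725, -0.001, -0.0]
ft_force: [0.1, -1.1, -0.7]
width: 0.0329
```

Run:
```python
from det import *
o=shots("4"); s=read_state(); print(s["ee_pos"],s["width"],s["ft_force"])
crop("side",o["side"][0],200,120,160,130,5,"pics/side4c.png")
pistons(o)
```

```text
[0.56498161 0.06850808 0.15740816] 0.03313332152496987 [-0.29697897 -0.31379148 -0.67528473]
side piston [443.1 -72. ] r 17.4 zmax 48.8 94
side piston [ 422.6 -155.7] r 18.7 zmax 50.6 131
side piston [ 449.8 -223.8] r 18.3 zmax 49.9 152
top piston [ 453.2 -221.4] r 16.8 zmax 50.9 111
top piston [445.7 -67.3] r 16.6 zmax 51.0 112
top piston [ 426.6 -153.7] r 16.8 zmax 50.8 114
```

View pics/side4c.png

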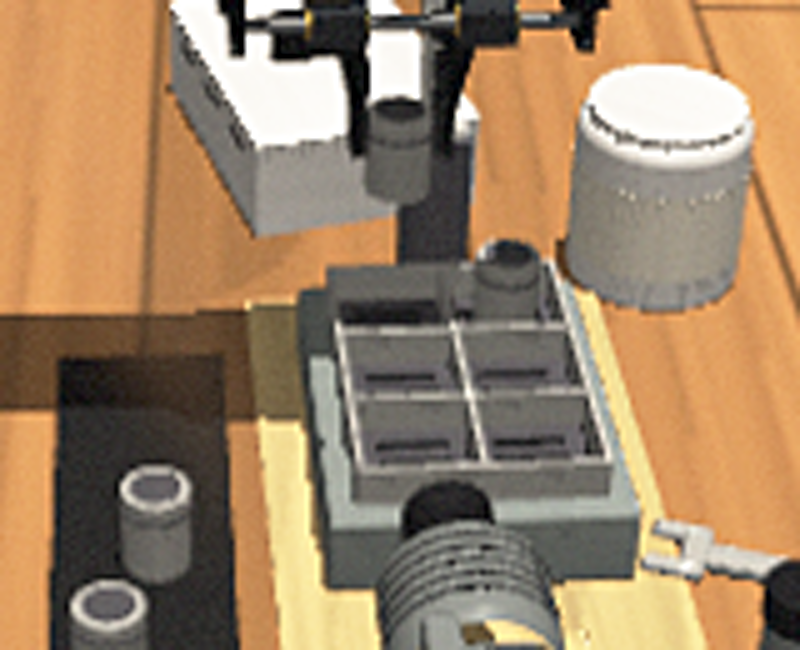

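Call:
{"api": "move_arm", "payload": {
  "series": [
    [0,0.001,0.03,0],
    [0,0.001,0.06,0],
    [0,0.001,0.078,0],
    [0,0.001,0.084,0],
    [0,0.001,0.086,0],
    [0,0.001,0.087,0],
    [0,0.001,0.088,0],
    [0,0.001,0.088,0]
  ]
}}

```text
time: 11.3
ee_pos: [0.5672, 0.0694, 0.0702]
eef_rot: [0.688, 0.725, 0.001, 0.0]
ft_force: [0.4, 0.3, -0.6]
width: 0.0334
```

Call:
{"api": "move_arm", "payload": {
  "series": [
    [0,0,0.001,0],
    [0,0,0.0015,0],
    [0,0,0.0015,0]
  ]
}}

```text
time: 11.6
ee_pos: [0.5673, 0.0694, 0.0695]
eef_rot: [0.689, 0.725, 0.001, -0.0]
ft_force: [-4.7, 0.6, 13.0]
width: 0.0334
```

Call:
{"api": "move_arm", "payload": {
  "series": [
    [0,0,-0.001,0],
    [0,0,-0.001,0],
    [0,0,-0.001,0],
    [0,0,-0.001,0],
    [0,0,-0.05,0],
    [0,0,-0.1,0],
    [0,0,-0.13,0],
    [0,0,-0.13,0],
    [0,0,-0.13,0]
  ],
  "claw": 0.1
}}

```text
time: 12.5
ee_pos: [0.5669, 0.0694, 0.1982]
eef_rot: [0.688, 0.725, 0.0, 0.0]
ft_force: [0.0, 0.4, -1.5]
width: 0.0477
```

Run:
```python
from det import *
o=shots("5"); s=read_state(); print(s["ee_pos"],s["width"],s["ft_force"])
crop("side",o["side"][0],200,120,160,130,5,"pics/side5c.png")
pistons(o)
print("tray");pistons(o,(.53,.67,-.08,.11),.08,.1)
rect({"side":o["side"]},.056,.070,(.42,.68,.2,.5),"hood")
```

```text
[0.56608925 0.06929073 0.19672197] 0.048132753597944326 [-0.77058006 -0.80173421  0.06372635]
side piston [443.7 -71.8] r 18.5 zmax 49.1 101
side piston [ 422.3 -156. ] r 17.5 zmax 50.4 132
side piston [ 449.5 -223.5] r 17.5 zmax 50.1 151
top piston [ 453.  -221.6] r 17.0 zmax 51.3 113
top piston [446.  -67.2] r 16.6 zmax 51.3 112
top piston [ 426.7 -153.9] r 16.8 zmax 51.0 111
tray
side piston [564.8  68. ] r 18.5 zmax 90.5 110
side piston [621.1  71.5] r 20.0 zmax 90.4 107
side hood [533.  347.6] [140.6 207.7] 16.22 z [58.8 61.  63.3] 1047
```

View pics/side5c.png

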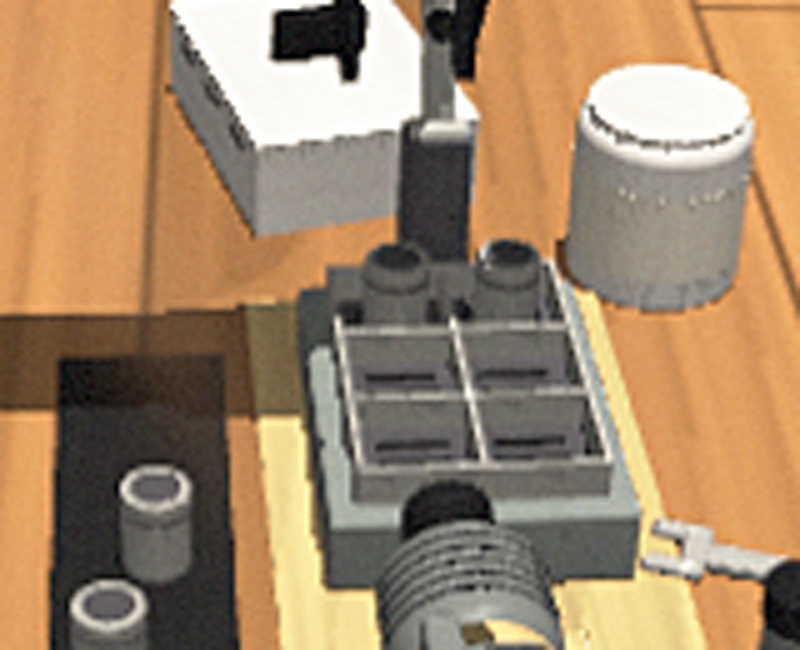

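Call:
{"api": "move_arm", "payload": {
  "series": [
    [-0.035,-0.034,0,0],
    [-0.07,-0.068,0,0],
    [-0.105,-0.1,0,0],
    [-0.133,-0.129,0,0],
    [-0.133,-0.129,0.03,0],
    [-0.133,-0.129,0.08,0],
    [-0.133,-0.129,0.13,0],
    [-0.133,-0.129,0.155,0],
    [-0.133,-0.129,0.17,0],
    [-0.133,-0.129,0.17,0],
    [-0.133,-0.129,0.17,0]
  ],
  "claw": 1
}}

```text
time: 13.7
ee_pos: [0.4444, -0.0706, 0.0278]
eef_rot: [0.689, 0.725, -0.001, -0.0]
ft_force: [0.2, 0.0, -0.0]
width: 0.0873
```

Call:
{"api": "move_arm", "payload": {
  "series": [
    [0,0,0,0],
    [0,0,0,0],
    [0,0,0,0],
    [0,0,0,0],
    [0,0,0,0],
    [0,0,0,0],
    [0,0,0,0],
    [0,0,0,0]
  ],
  "claw": -1,
  "newtons": 35
}}

```text
time: 14.5
ee_pos: [0.4449, -0.0703, 0.028]
eef_rot: [0.689, 0.725, 0.0, -0.0]
ft_force: [-0.0, -0.3, 0.0]
width: 0.0332
```

Call:
{"api": "move_arm", "payload": {
  "series": [
    [0,0,-0.05,0],
    [0,0,-0.1,0],
    [0.01,0.01,-0.13,0],
    [0.025,0.055,-0.13,0],
    [0.045,0.1,-0.13,0],
    [0.06,0.145,-0.13,0],
    [0.0755,0.18,-0.13,0],
    [0.0755,0.1865,-0.13,0],
    [0.0755,0.1865,-0.13,0],
    [0.0755,0.1865,-0.13,0]
  ]
}}

```text
time: 15.5
ee_pos: [0.6263, 0.0135, 0.1578]
eef_rot: [0.689, 0.725, -0.001, -0.0]
ft_force: [0.1, -1.1, -0.7]
width: 0.0329
```

Run:
```python
from det import *
o=shots("6"); s=read_state(); print(s["ee_pos"],s["width"],s["ft_force"])
crop("side",o["side"][0],200,120,160,130,5,"pics/side6c.png")
pistons(o)
```

```text
[0.62633091 0.01384968 0.15836284] 0.033350306765455716 [ 0.03470816  1.27192944 -0.91700746]
side piston [ 422.  -154.7] r 18.8 zmax 50.1 131
side piston [ 449.8 -223.9] r 17.3 zmax 50.1 147
top piston [ 453.2 -221.6] r 16.8 zmax 51.4 113
top piston [ 426.6 -153.8] r 16.7 zmax 51.1 109
```

View pics/side6c.png

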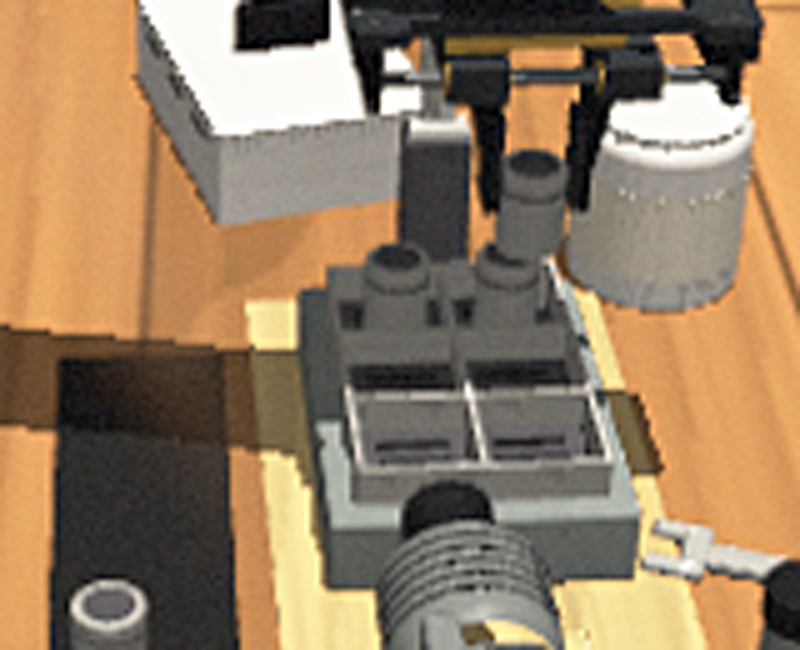

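Call:
{"api": "move_arm", "payload": {
  "series": [
    [0,0,0.03,0],
    [0,0,0.06,0],
    [0,0,0.078,0],
    [0,0,0.084,0],
    [0,0,0.086,0],
    [0,0,0.087,0],
    [0,0,0.088,0],
    [0,0,0.088,0]
  ]
}}

```text
time: 16.4
ee_pos: [0.6276, 0.0149, 0.0708]
eef_rot: [0.688, 0.725, 0.001, 0.0]
ft_force: [0.7, -0.4, -1.5]
width: 0.0331
```

Call:
{"api": "move_arm", "payload": {
  "series": [
    [0,0,0.001,0],
    [0,0,0.0015,0],
    [0,0,0.0015,0]
  ]
}}

```text
time: 16.7
ee_pos: [0.6277, 0.0149, 0.0701]
eef_rot: [0.688, 0.725, 0.001, 0.0]
ft_force: [-4.9, 1.1, 10.8]
width: 0.0334
```

Call:
{"api": "move_arm", "payload": {
  "series": [
    [0,0,-0.001,0],
    [0,0,-0.001,0],
    [0,0,-0.001,0],
    [0,0,-0.001,0],
    [0,0,-0.05,0],
    [0,0,-0.1,0],
    [0,0,-0.13,0],
    [0,0,-0.13,0],
    [0,0,-0.13,0]
  ],
  "claw": 0.1
}}

```text
time: 17.6
ee_pos: [0.6274, 0.0149, 0.1987]
eef_rot: [0.688, 0.725, 0.0, 0.0]
ft_force: [0.2, 0.7, -1.0]
width: 0.048
```

Run:
```python
from det import *
o=shots("7"); s=read_state(); print(s["ee_pos"],s["width"],s["ft_force"])
pistons(o)
print("tray");pistons(o,(.53,.67,-.08,.11),.08,.1)
rect(o,.056,.070,(.42,.68,.2,.5),"hood")
```

```text
[0.62653331 0.01501428 0.19711958] 0.047607182272929115 [-0.02789371 -1.33221367 -0.05172391]
side piston [ 423.1 -155.7] r 18.0 zmax 50.4 133
side piston [ 451.4 -223.1] r 18.7 zmax 50.3 149
top piston [ 453.7 -222.2] r 16.9 zmax 51.0 112
top piston [ 426.6 -154. ] r 16.6 zmax 51.2 112
tray
side piston [565.   66.5] r 18.1 zmax 90.8 106
side piston [621.5  73. ] r 19.6 zmax 90.1 106
side piston [623.4  15.5] r 19.6 zmax 90.1 118
side hood [511.2 359.7] [140.4 207. ] 16.53 z [58.8 61.  63.5] 1182
top hood [515.1 360.8] [140.1 196.5] 16.56 z [59.4 62.1 64.8] 3337
```

Call:
{"api": "move_arm", "payload": {
  "series": [
    [-0.027,-0.035,0,0],
    [-0.054,-0.07,0,0],
    [-0.08,-0.105,0,0],
    [-0.107,-0.14,0,0],
    [-0.134,-0.175,0,0],
    [-0.159,-0.21,0,0],
    [-0.159,-0.21,0.03,0],
    [-0.159,-0.21,0.08,0],
    [-0.159,-0.21,0.13,0],
    [-0.159,-0.21,0.155,0],
    [-0.159,-0.21,0.1705,0],
    [-0.159,-0.21,0.1705,0],
    [-0.159,-0.21,0.1705,0]
  ],
  "claw": 1
}}

```text
time: 19.0
ee_pos: [0.4252, -0.1552, 0.0279]
eef_rot: [0.689, 0.725, -0.001, -0.0]
ft_force: [0.2, -0.7, 0.1]
width: 0.0871
```

Call:
{"api": "move_arm", "payload": {
  "series": [
    [0,0,0,0],
    [0,0,0,0],
    [0,0,0,0],
    [0,0,0,0],
    [0,0,0,0],
    [0,0,0,0],
    [0,0,0,0],
    [0,0,0,0]
  ],
  "claw": -1,
  "newtons": 35
}}

```text
time: 19.8
ee_pos: [0.4257, -0.1549, 0.028]
eef_rot: [0.688, 0.725, 0.0, -0.0]
ft_force: [-0.0, 1.2, 0.5]
width: 0.0331
```

Call:
{"api": "move_arm", "payload": {
  "series": [
    [0,0,-0.05,0],
    [0,0,-0.1,0],
    [0.01,0.01,-0.13,0],
    [0.045,0.04,-0.13,0],
    [0.08,0.075,-0.13,0],
    [0.115,0.11,-0.13,0],
    [0.145,0.14,-0.13,0],
    [0.1587,0.1516,-0.13,0],
    [0.1587,0.1516,-0.13,0],
    [0.1587,0.1516,-0.13,0]
  ]
}}

```text
time: 20.8
ee_pos: [0.5683, 0.0103, 0.1577]
eef_rot: [0.689, 0.725, -0.001, 0.0]
ft_force: [0.2, -1.0, -1.1]
width: 0.0333
```

Run:
```python
from det import *
o=shots("8"); s=read_state(); print(s["ee_pos"],s["width"],s["ft_force"])
crop("side",o["side"][0],200,120,160,130,5,"pics/side8c.png")
pistons(o)
```

```text
[0.56815539 0.00978962 0.15813635] 0.03332360468159618 [ 0.08849589 -0.30820929 -1.11914672]
side piston [ 450.4 -223.5] r 18.4 zmax 50.0 145
top piston [ 453.2 -221.4] r 17.0 zmax 51.4 112
```

View pics/side8c.png

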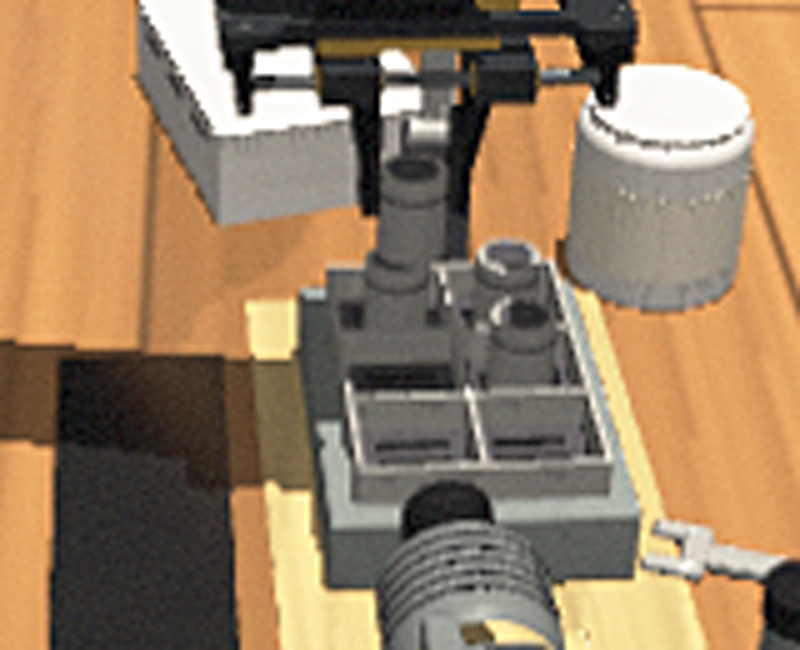

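Call:
{"api": "move_arm", "payload": {
  "series": [
    [0,0,0.03,0],
    [0,0,0.06,0],
    [0,0,0.078,0],
    [0,0,0.084,0],
    [0,0,0.086,0],
    [0,0,0.087,0],
    [0,0,0.088,0],
    [0,0,0.088,0]
  ]
}}

```text
time: 21.7
ee_pos: [0.5693, 0.0115, 0.0707]
eef_rot: [0.688, 0.725, 0.001, 0.0]
ft_force: [0.3, 0.3, -1.2]
width: 0.033
```

Call:
{"api": "move_arm", "payload": {
  "series": [
    [0,0,0.001,0],
    [0,0,0.0015,0],
    [0,0,0.0015,0]
  ]
}}

```text
time: 22.0
ee_pos: [0.5694, 0.0115, 0.07]
eef_rot: [0.689, 0.725, 0.001, -0.0]
ft_force: [-5.3, 0.6, 12.8]
width: 0.0332
```

Call:
{"api": "move_arm", "payload": {
  "series": [
    [0,0,-0.001,0],
    [0,0,-0.001,0],
    [0,0,-0.001,0],
    [0,0,-0.001,0],
    [0,0,-0.05,0],
    [0,0,-0.1,0],
    [0,0,-0.13,0],
    [0,0,-0.13,0],
    [0,0,-0.13,0]
  ],
  "claw": 0.1
}}

```text
time: 22.9
ee_pos: [0.569, 0.0117, 0.1986]
eef_rot: [0.688, 0.725, 0.0, 0.0]
ft_force: [-0.2, 0.4, -0.1]
width: 0.0481
```

Run:
```python
from det import *
o=shots("9"); s=read_state(); print(s["ee_pos"],s["width"],s["ft_force"])
pistons(o)
print("tray");pistons(o,(.53,.67,-.08,.11),.08,.1)
rect(o,.056,.070,(.42,.68,.2,.5),"hood")
```

```text
[0.56824292 0.01163549 0.19731735] 0.04833118872050286 [-0.54123286 -0.75337409 -0.6312933 ]
side piston [ 448.6 -223.7] r 18.0 zmax 49.8 149
top piston [ 453.4 -221.7] r 16.6 zmax 50.8 112
tray
side piston [564.5  67. ] r 18.9 zmax 90.8 104
side piston [623.1  70.9] r 17.4 zmax 90.6 103
side piston [565.1  10. ] r 19.4 zmax 90.3 120
side piston [624.2  13.8] r 18.3 zmax 90.1 115
side hood [494.5 354.9] [106.1 206.8] 16.11 z [58.5 60.9 63.4] 784
side hood [577.3 337.1] [ 30. 132.] 0.34 z [58.9 60.6 62.7] 148
top hood [514.8 361. ] [139.5 197.8] 16.61 z [59.4 62.1 64.7] 3335
```

Call:
{"api": "move_arm", "payload": {
  "series": [
    [-0.038,-0.022,0,0],
    [-0.076,-0.043,0,0],
    [-0.114,-0.065,0,0],
    [-0.152,-0.086,0,0],
    [-0.19,-0.108,0,0],
    [-0.2283,-0.129,0,0],
    [-0.2283,-0.129,0.03,0],
    [-0.2283,-0.129,0.08,0],
    [-0.2283,-0.129,0.13,0],
    [-0.2283,-0.129,0.155,0],
    [-0.2283,-0.129,0.1705,0],
    [-0.2283,-0.129,0.1705,0],
    [-0.2283,-0.129,0.1705,0]
  ],
  "claw": 1
}}

```text
time: 24.3
ee_pos: [0.4513, -0.2235, 0.0278]
eef_rot: [0.689, 0.725, -0.001, -0.0]
ft_force: [1.5, 0.6, -0.0]
width: 0.0869
```

Call:
{"api": "move_arm", "payload": {
  "series": [
    [0,0,0,0],
    [0,0,0,0],
    [0,0,0,0],
    [0,0,0,0],
    [0,0,0,0],
    [0,0,0,0],
    [0,0,0,0],
    [0,0,0,0]
  ],
  "claw": -1,
  "newtons": 35
}}

```text
time: 25.1
ee_pos: [0.452, -0.2232, 0.028]
eef_rot: [0.688, 0.725, 0.0, 0.0]
ft_force: [-0.1, 0.1, 0.0]
width: 0.0335
```

Call:
{"api": "move_arm", "payload": {
  "series": [
    [0,0,-0.05,0],
    [0,0,-0.1,0],
    [0.01,0.01,-0.13,0],
    [0.045,0.035,-0.13,0],
    [0.085,0.065,-0.13,0],
    [0.125,0.095,-0.13,0],
    [0.155,0.12,-0.13,0],
    [0.1703,0.129,-0.13,0],
    [0.1703,0.129,-0.13,0],
    [0.1703,0.129,-0.13,0]
  ]
}}

```text
time: 26.1
ee_pos: [0.5713, -0.0476, 0.1578]
eef_rot: [0.689, 0.725, -0.001, -0.0]
ft_force: [-0.2, -0.7, -2.5]
width: 0.0332
```

Run:
```python
from det import *
o=shots("10"); s=read_state(); print(s["ee_pos"],s["width"],s["ft_force"])
crop("side",o["side"][0],200,120,160,130,5,"pics/side10c.png")
pistons(o)
```

```text
[ 0.57112499 -0.04833238  0.15811968] 0.03338659444295997 [ 0.59257786  0.22309464 -1.4523227 ]
```

View pics/side10c.png

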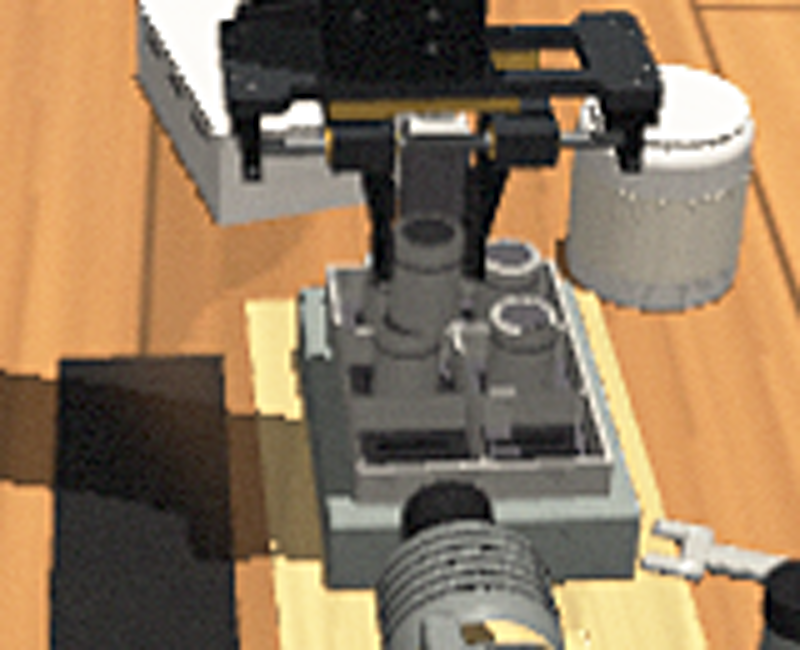

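Call:
{"api": "move_arm", "payload": {
  "series": [
    [0,0,0.03,0],
    [0,0,0.06,0],
    [0,0,0.078,0],
    [0,0,0.084,0],
    [0,0,0.086,0],
    [0,0,0.087,0],
    [0,0,0.088,0],
    [0,0,0.088,0]
  ]
}}

```text
time: 27.0
ee_pos: [0.5723, -0.0464, 0.0707]
eef_rot: [0.688, 0.725, 0.0, 0.0]
ft_force: [0.5, -0.8, -1.2]
width: 0.0334
```

Call:
{"api": "move_arm", "payload": {
  "series": [
    [0,0,0.001,0],
    [0,0,0.0015,0],
    [0,0,0.0015,0]
  ]
}}

```text
time: 27.3
ee_pos: [0.5724, -0.0464, 0.07]
eef_rot: [0.688, 0.725, 0.001, 0.0]
ft_force: [-4.6, 0.5, 13.3]
width: 0.0333
```

Call:
{"api": "move_arm", "payload": {
  "series": [
    [0,0,-0.001,0],
    [0,0,-0.001,0],
    [0,0,-0.001,0],
    [0,0,-0.001,0],
    [0,0,-0.05,0],
    [0,0,-0.1,0],
    [0,0,-0.15,0],
    [0,0,-0.19,0],
    [0,0,-0.22,0],
    [0,0,-0.22,0],
    [0,0,-0.22,0]
  ],
  "claw": 0.1
}}

```text
time: 28.4
ee_pos: [0.572, -0.0464, 0.2886]
eef_rot: [0.688, 0.725, 0.0, 0.0]
ft_force: [0.5, 0.1, 0.7]
width: 0.0478
```

Run:
```python
from det import *
o=shots("11"); s=read_state(); print(s["ee_pos"],s["width"],s["ft_force"],s["joint_positions"])
print("tray");pistons(o,(.53,.67,-.08,.11),.08,.1)
rect(o,.056,.070,(.42,.68,.2,.5),"hood")
rect(o,.080,.105,(.42,.68,.2,.5),"bar")
rect(o,.130,.26,(.55,.66,.1,.25),"clamp")
crop("side",o["side"][0],190,100,200,150,4,"pics/side11c.png")
```

```text
[ 0.57141267 -0.04625497  0.287346  ] 0.047903564206452316 [-0.05202679  0.66519866 -1.07548556] [-0.84822888  0.28883645  1.05511982  1.54102436 -0.25174263  1.46032404
  0.26935194]
tray
side piston [566.   67.1] r 19.3 zmax 90.6 104
side piston [620.6  70.6] r 20.2 zmax 90.2 106
side piston [567.8   8.6] r 19.5 zmax 90.3 118
side piston [626.5  16. ] r 19.7 zmax 90.2 119
side piston [570.5 -47.9] r 18.5 zmax 90.5 132
top piston [626.3  74.5] r 17.2 zmax 92.6 128
top piston [629.1  25.2] r 14.8 zmax 93.2 37
top piston [568.1  70.8] r 17.2 zmax 93.1 132
side hood [509.9 359.8] [138.4 204.6] 16.07 z [59.  61.1 63.5] 1183
top hood [514.5 360.9] [139.2 197.9] 16.44 z [59.3 62.  64.8] 3346
side bar [510.2 357.2] [58.1 22.9] 14.51 z [82.3 89.6 94.2] 110
top bar [515.  359.5] [61.3 17.7] 17.01 z [86.6 93.2 95.6] 163
side clamp [588.8 141.2] [25.3 26.5] 85.77 z [132.6 163.8 194.5] 204
top clamp [590.6 146. ] [28.5 26.4] 7.19 z [132.9 188.2 199.6] 142
```

View pics/side11c.png

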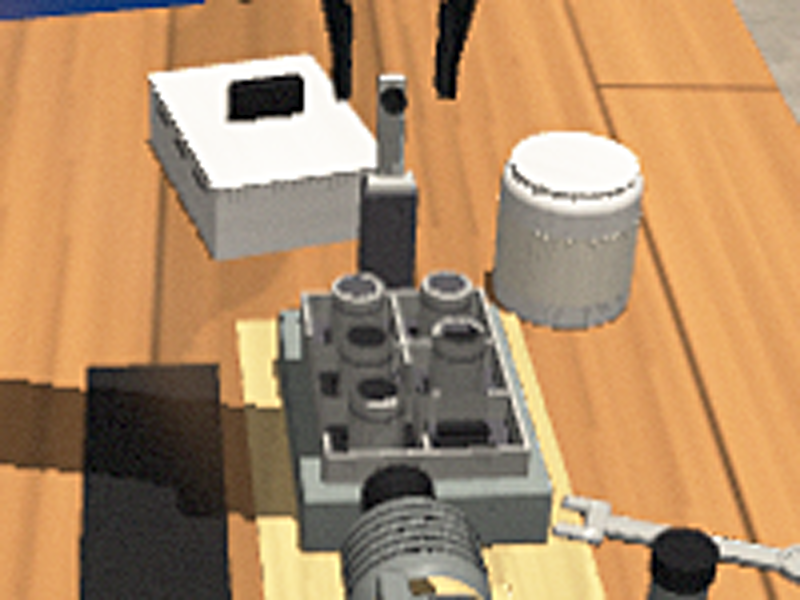

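View pics/top11.png

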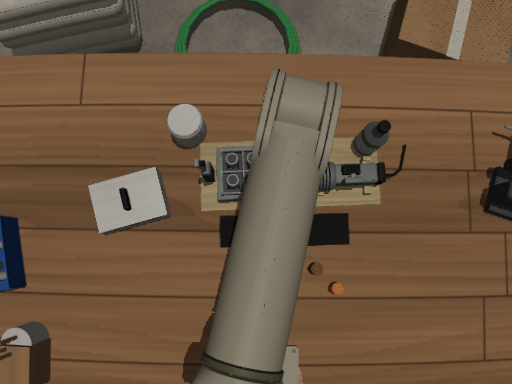

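Call:
{"api": "move_arm", "payload": {
  "series": [
    [0.4075,-0.0367,0,-1.806],
    [0.4075,-0.0367,0,-1.806],
    [0.4075,-0.0367,0,-1.806],
    [0.4075,-0.0367,0,-1.806],
    [0.4075,-0.0367,0,-1.806],
    [0.4075,-0.0367,0,-1.806],
    [0.4075,-0.0367,0,-1.806],
    [0.4075,-0.0367,0,-1.806],
    [0.4075,-0.0367,0,-1.806],
    [0.4075,-0.0367,0,-1.806],
    [0.4075,-0.0367,0,-1.806],
    [0.4075,-0.0367,0,-1.806],
    [0.4075,-0.0367,0,-1.806],
    [0.4075,-0.0367,0,-1.806],
    [0.4075,-0.0367,0,-1.806],
    [0.4075,-0.0367,0,-1.806]
  ],
  "claw": 0.1
}}

```text
time: 30.1
ee_pos: [0.514, 0.3586, 0.2883]
eef_rot: [-0.142, 0.99, -0.0, -0.0]
ft_force: [0.6, 0.1, -0.0]
width: 0.0478
```

Run:
```python
from det import *
o=shots("12"); s=read_state(); print(s["ee_pos"],s["width"],s["ft_force"],s["joint_positions"])
R=Ro.from_quat(s["eef_rot"]).as_matrix();print(R.round(3).tolist(),np.degrees(np.arctan2(R[1,1],R[0,1])))
rect(o,.056,.070,(.42,.68,.2,.5),"hood")
rect(o,.080,.105,(.42,.68,.2,.5),"bar")
crop("side",o["side"][0],190,60,200,150,4,"pics/side12c.png")
```

```text
[0.51400228 0.35863577 0.28845156] 0.04747322936546343 [ 0.13182791 -0.62473318 -0.53591053] [-1.1303139   0.34129589  0.5972764   1.37880793 -0.19018424  1.4788792
  1.31419171]
[[-0.959, -0.282, -0.0], [-0.282, 0.959, -0.0], [0.0, -0.0, -1.0]] 106.39015837325103
side hood [510.4 359.4] [140.1 206. ] 16.19 z [58.7 61.  63.2] 1194
top hood [514.3 360.8] [139.1 197.7] 16.55 z [59.3 62.1 64.9] 2826
side bar [511.3 357.7] [59.  24.5] 25.13 z [82.4 90.3 94.1] 107
top bar [513.8 359.8] [59. 17.] 16.17 z [86.4 93.1 95.6] 156
```

View pics/side12c.png

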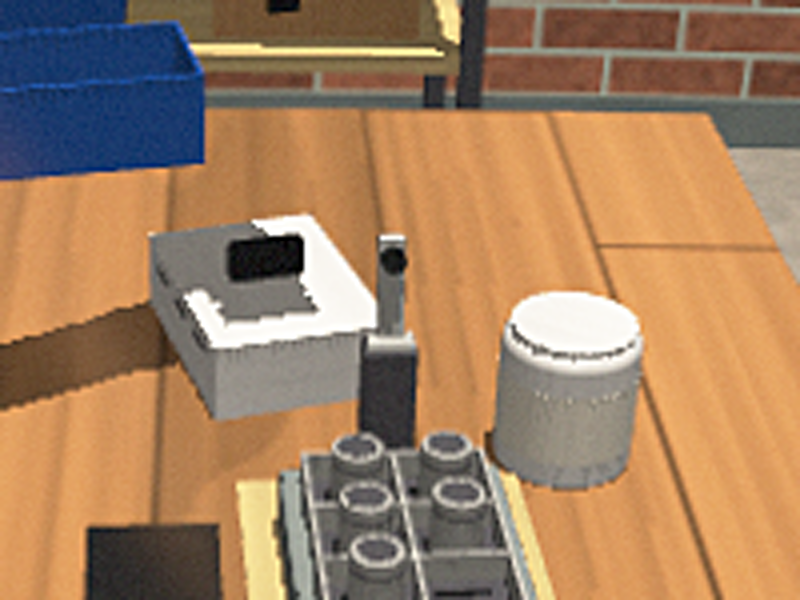

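Call:
{"api": "move_arm", "payload": {
  "series": [
    [0,0,0.05,0],
    [0,0,0.1,0],
    [0,0,0.15,0],
    [0,0,0.18,0],
    [0,0,0.205,0],
    [0,0,0.2205,0],
    [0,0,0.2205,0],
    [0,0,0.2205,0]
  ]
}}

```text
time: 31.0
ee_pos: [0.5146, 0.3589, 0.0691]
eef_rot: [-0.143, 0.99, 0.0, 0.0]
ft_force: [-0.0, 0.4, 0.6]
width: 0.0482
```

Call:
{"api": "move_arm", "payload": {
  "series": [
    [0,0,0,0],
    [0,0,0,0],
    [0,0,0,0],
    [0,0,0,0],
    [0,0,0,0],
    [0,0,0,0],
    [0,0,0,0],
    [0,0,0,0]
  ],
  "claw": -1,
  "newtons": 50
}}

```text
time: 31.8
ee_pos: [0.514, 0.3591, 0.0684]
eef_rot: [-0.143, 0.99, 0.0, 0.0]
ft_force: [-1.6, 1.9, 4.6]
width: 0.0158
```

Call:
{"api": "move_arm", "payload": {
  "series": [
    [0,0,-0.02,0],
    [0,0,-0.06,0],
    [0,0,-0.11,0],
    [0,0,-0.16,0],
    [0,0,-0.21,0],
    [0,0,-0.24,0],
    [0,0,-0.24,0.12],
    [0,0,-0.24,0.234],
    [0,0,-0.24,0.234],
    [0,0,-0.24,0.234]
  ]
}}

```text
time: 32.8
ee_pos: [0.5139, 0.3582, 0.3072]
eef_rot: [-0.028, 1.0, -0.001, -0.001]
ft_force: [0.3, 0.2, -3.5]
width: 0.0161
```

Run:
```python
from det import *
o=shots("13"); s=read_state(); print(s["ee_pos"],s["width"],s["ft_force"],s["joint_positions"])
R=Ro.from_quat(s["eef_rot"]).as_matrix();print(R.round(3).tolist(),np.degrees(np.arctan2(R[1,1],R[0,1])))
rect(o,.295,.310,(.40,.68,.2,.5),"hood")
crop("side",o["side"][0],150,0,200,150,4,"pics/side13c.png")
```

```text
[0.51394736 0.35836239 0.30746173] 0.015349962657945805 [ 1.285039    0.71387236 -3.18186419] [-1.15567176  0.34363112  0.63918839  1.34523605 -0.202275    1.51876706
  1.0923082 ]
[[-0.998, -0.056, -0.001], [-0.056, 0.998, -0.001], [0.001, -0.001, -1.0]] 93.19190752952849
side hood [512.6 354.9] [136.4 201.9] 3.33 z [298.6 300.6 302.3] 985
top hood [514.9 346.1] [137.3 170.8] 3.45 z [299.  301.  303.1] 2307
```

View pics/side13c.png

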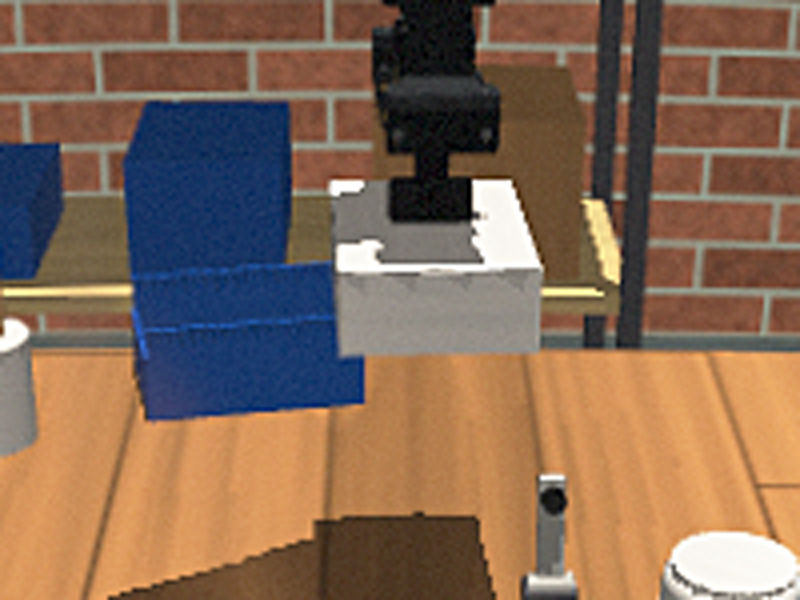

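Call:
{"api": "move_arm", "payload": {
  "series": [
    [-0.004,-0.02,0,0.004],
    [-0.01,-0.055,0,0.004],
    [-0.017,-0.095,0,0.004],
    [-0.025,-0.135,0,0.004],
    [-0.032,-0.175,0,0.004],
    [-0.039,-0.215,0,0.004],
    [-0.047,-0.255,0,0.004],
    [-0.054,-0.295,0,0.004],
    [-0.06,-0.325,0,0.004],
    [-0.063,-0.343,0,0.004],
    [-0.0643,-0.3496,0,0.004],
    [-0.0643,-0.3496,0,0.004],
    [-0.0643,-0.3496,0,0.004]
  ]
}}

```text
time: 34.2
ee_pos: [0.5967, 0.0143, 0.3078]
eef_rot: [-0.026, 1.0, 0.0, -0.0]
ft_force: [0.3, 0.8, -3.9]
width: 0.0157
```

Run:
```python
from det import *
o=shots("14"); s=read_state(); print(s["ee_pos"],s["width"],s["ft_force"],s["joint_positions"])
R=Ro.from_quat(s["eef_rot"]).as_matrix();print(R.round(3).tolist(),np.degrees(np.arctan2(R[1,1],R[0,1])))
rect(o,.295,.310,(.50,.70,-.12,.15),"hood")
rect(o,.061,.070,(.5,.7,-.08,.125),"lip")
crop("side",o["side"][0],200,60,160,150,4,"pics/side14c.png")
```

```text
[0.59676578 0.01460318 0.30790079] 0.015760379543285304 [-0.29586892 -0.21559133 -2.64475088] [-0.73332915  0.29108641  0.80653607  1.43529756 -0.20971021  1.50368391
  1.68863724]
[[-0.999, -0.052, -0.0], [-0.052, 0.999, 0.001], [0.0, 0.001, -1.0]] 92.96669242244937
side hood [595.2  12.9] [138.8 201.3] 2.81 z [299.5 301.1 302.5] 1998
top hood [561.3 -68. ] [55.9 33. ] 0.51 z [299.1 301.4 303.2] 358
side lip [595.3  10.9] [123.1 183.5] 2.8 z [61.7 63.9 66.1] 385
side lip [624.    4.6] [17.7 32.7] 86.68 z [62.1 65.5 68.4] 37
side lip [569.5 -58.3] [13.2 31.3] 87.84 z [61.1 65.2 68.7] 41
```

View pics/side14c.png

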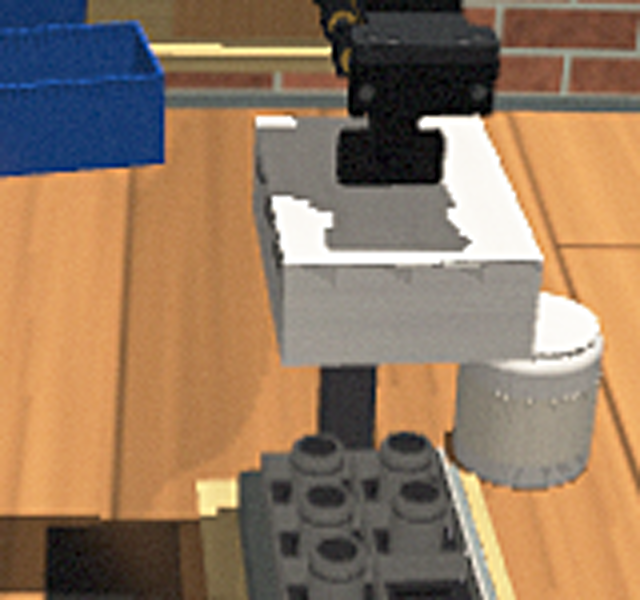

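Call:
{"api": "move_arm", "payload": {
  "series": [
    [-0.001,-0.0018,0.02,0],
    [-0.001,-0.0018,0.06,0],
    [-0.001,-0.0018,0.1,0],
    [-0.001,-0.0018,0.13,0],
    [-0.001,-0.0018,0.145,0],
    [-0.001,-0.0018,0.15,0],
    [-0.001,-0.0018,0.15,0],
    [-0.001,-0.0018,0.15,0]
  ]
}}

```text
time: 35.1
ee_pos: [0.5989, 0.0113, 0.1596]
eef_rot: [-0.025, 1.0, 0.0, 0.001]
ft_force: [-0.3, 0.5, -3.6]
width: 0.0158
```

Run:
```python
from det import *
o=shots("15"); s=read_state(); print(s["ee_pos"],s["width"],s["ft_force"],s["joint_positions"])
rect(o,.135,.160,(.50,.70,-.12,.15),"hood")
crop("side",o["side"][0],220,120,140,120,5,"pics/side15c.png")
crop("top",o["top"][0],180,120,140,100,5,"pics/top15c.png")
```

```text
[0.59880334 0.01120587 0.15948923] 0.015354970454810352 [ 0.03308025 -0.10125028 -4.04792557] [-0.70249011  0.38399843  0.76734461  1.6527397  -0.28160539  1.21683226
  1.74657639]
side hood [595.3  23.9] [138.1 230.8] 3.16 z [143.7 151.9 153.7] 2238
top hood [560.6 -64.5] [51.7 45.6] 3.17 z [150.4 153.2 155.6] 345
```

View pics/side15c.png

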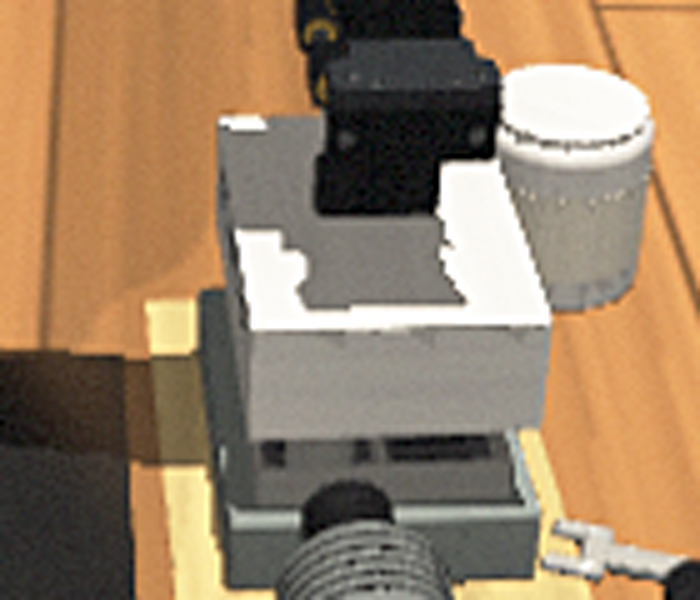

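View pics/top15c.png

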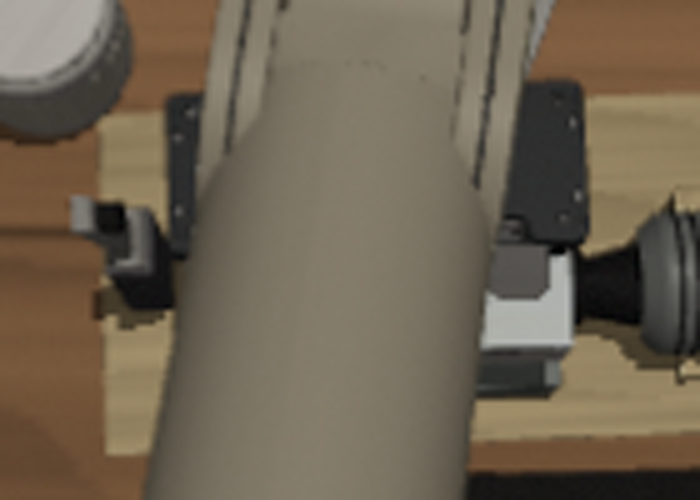

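Call:
{"api": "move_arm", "payload": {
  "series": [
    [0.001,0.0015,0.005,0],
    [0.001,0.0015,0.012,0],
    [0.001,0.0015,0.02,0],
    [0.001,0.0015,0.025,0],
    [0.001,0.0015,0.03,0],
    [0.001,0.0015,0.032,0],
    [0.001,0.0015,0.032,0]
  ]
}}

```text
time: 35.9
ee_pos: [0.5968, 0.0125, 0.1257]
eef_rot: [-0.025, 1.0, -0.0, -0.0]
ft_force: [-0.2, 0.0, -3.5]
width: 0.0152
```

Call:
{"api": "move_arm", "payload": {
  "series": [
    [0,0,0.004,0],
    [0,0,0.008,0],
    [0,0,0.0105,0],
    [0,0,0.0115,0],
    [0,0,0.0115,0]
  ]
}}

```text
time: 36.4
ee_pos: [0.5968, 0.0126, 0.1144]
eef_rot: [-0.025, 1.0, 0.0, -0.0]
ft_force: [-0.4, 0.5, -3.8]
width: 0.0158
```

Call:
{"api": "move_arm", "payload": {
  "series": [
    [0,0,0.0005,0],
    [0,0,0.001,0],
    [0,0,0.0015,0],
    [0,0,0.0015,0]
  ]
}}

```text
time: 36.8
ee_pos: [0.597, 0.0126, 0.1134]
eef_rot: [-0.025, 1.0, 0.0, 0.0]
ft_force: [-1.8, 0.3, -0.1]
width: 0.0159
```

Call:
{"api": "move_arm", "payload": {
  "series": [
    [0,0,0.0007,0],
    [0,0,0.0007,0]
  ]
}}

```text
time: 37.0
ee_pos: [0.597, 0.0126, 0.1133]
eef_rot: [-0.025, 1.0, 0.0, 0.0]
ft_force: [-5.9, 0.4, 8.2]
width: 0.0156
```

Call:
{"api": "move_arm", "payload": {
  "series": [
    [0,0,0,0],
    [0,0,0,0],
    [0,0,0,0],
    [0,0,0,0],
    [0,0,-0.03,0],
    [0,0,-0.08,0],
    [0,0,-0.13,0],
    [0,0,-0.18,0],
    [0,0,-0.18,0]
  ],
  "claw": 0.1
}}

```text
time: 37.9
ee_pos: [0.5994, 0.0119, 0.2992]
eef_rot: [-0.024, 1.0, 0.001, 0.005]
ft_force: [0.5, -0.8, -1.5]
width: 0.0479
```

Run:
```python
from det import *
o=shots("16"); s=read_state(); print(s["ee_pos"],s["width"],s["ft_force"],s["joint_positions"])
rect(o,.098,.114,(.50,.70,-.12,.15),"hood")
rect(o,.130,.26,(.55,.66,.115,.25),"clamp")
crop("side",o["side"][0],220,100,140,120,5,"pics/side16c.png")
crop("top",o["top"][0],180,120,140,100,5,"pics/top16c.png")
```

```text
[0.59739099 0.0125702  0.29321152] 0.047809391371032135 [ 0.15611109  0.63558626 -2.26681895] [-0.73441516  0.29516322  0.80877126  1.46269598 -0.21383414  1.47220286
  1.69323443]
side hood [594.2  23. ] [138.4 225.1] 2.92 z [103.7 105.8 107.8] 2382
top hood [582.  -75.7] [96.7 19.2] 0.5 z [104.2 106.8 109.5] 222
side clamp [587.2 139.8] [27.3 28.3] 67.56 z [133.3 163.4 194.7] 202
top clamp [589.9 145.8] [29.3 26.2] 9.63 z [132.6 189.6 200.3] 141
```

View pics/side16c.png

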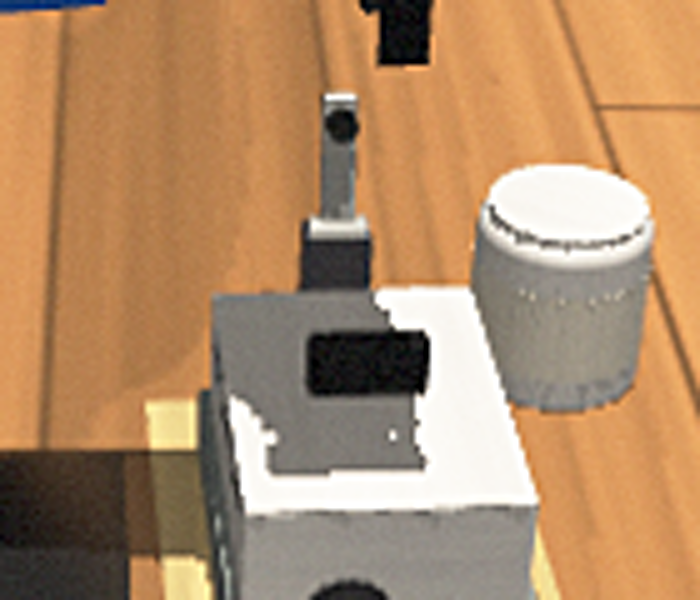

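View pics/top16c.png

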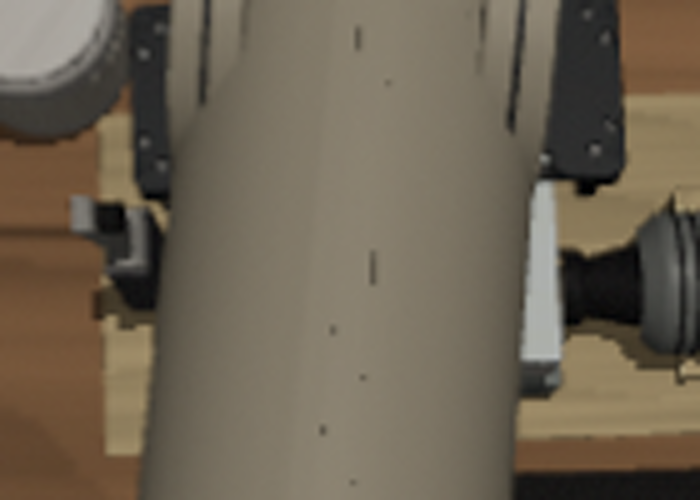

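Call:
{"api": "move_arm", "payload": {
  "series": [
    [0,0.045,0,0],
    [0,0.09,0,0],
    [0,0.135,0,0],
    [0,0.17,0,0],
    [0,0.185,0,0],
    [0,0.185,0.04,0],
    [0,0.185,0.08,0],
    [0,0.185,0.105,0],
    [0,0.185,0.108,0],
    [0,0.185,0.108,0],
    [0,0.185,0.108,0]
  ],
  "claw": -1
}}

```text
time: 39.1
ee_pos: [0.5886, 0.1971, 0.1858]
eef_rot: [-0.024, 1.0, 0.0, 0.001]
ft_force: [0.3, 0.1, 0.2]
width: 0.0005
```

Run:
```python
from det import *
o=shots("17"); s=read_state(); print(s["ee_pos"],s["width"],s["ft_force"],s["joint_positions"])
v=s["ee_pos"][:2]-[.5978,.0128]; print(v@[.9986,.0525],v@[-.0525,.9986])
crop("side",o["side"][0],220,60,140,120,5,"pics/side17c.png")
crop("top",o["top"][0],130,100,140,100,5,"pics/top17c.png")
```

```text
[0.5886103  0.19737361 0.18589615] 0.0005016800156100817 [-1.10118512  0.38156345 -0.39031588] [-0.93732491  0.39984542  0.7042629   1.55795811 -0.26675644  1.27975427
  1.42412671]
0.0005132798998229083 0.18479766501113057
```

View pics/side17c.png

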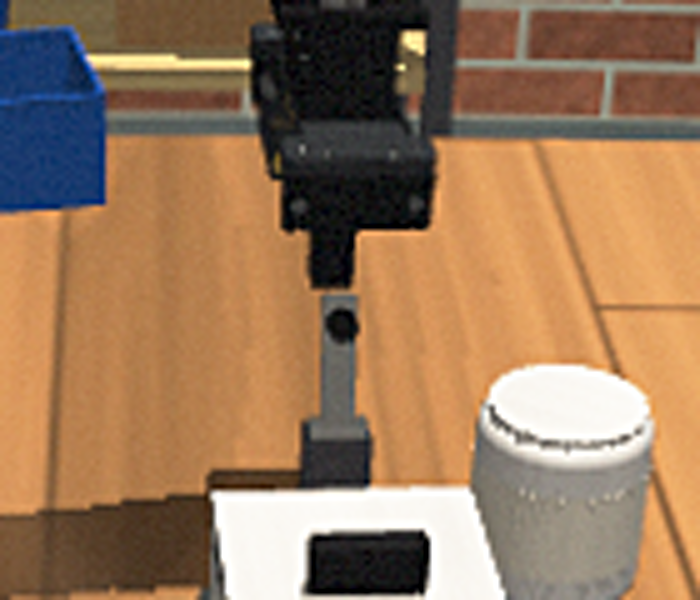

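View pics/top17c.png

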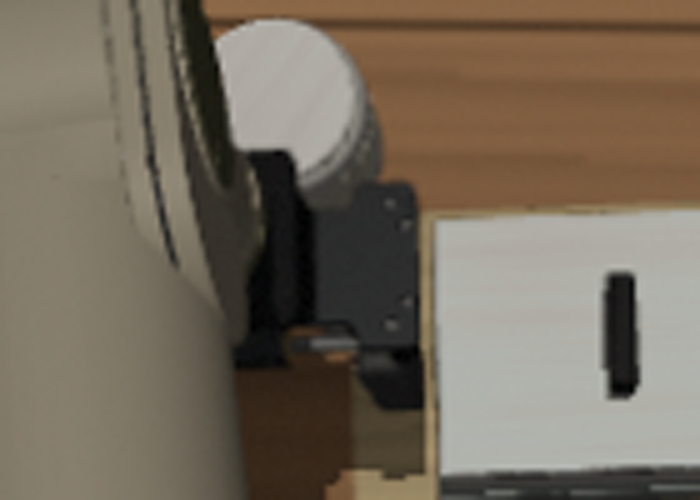

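Call:
{"api": "move_arm", "payload": {
  "series": [
    [0,-0.015,0,0],
    [0,-0.03,0,0],
    [0,-0.043,0.001,0],
    [0,-0.052,0.001,0],
    [0,-0.061,0.002,0],
    [0,-0.07,0.004,0],
    [0,-0.078,0.008,0],
    [0,-0.086,0.013,0],
    [0,-0.093,0.0185,0],
    [0,-0.093,0.0185,0]
  ]
}}

```text
time: 40.2
ee_pos: [0.5919, 0.1029, 0.1647]
eef_rot: [-0.024, 1.0, -0.001, -0.001]
ft_force: [-0.6, -1.0, -0.7]
width: 0.0002
```

Run:
```python
from det import *
o=shots("18"); s=read_state(); print(s["ee_pos"],s["width"],s["ft_force"])
v=s["ee_pos"][:2]-[.5978,.0128]; print(v@[.9986,.0525],v@[-.0525,.9986])
crop("side",o["side"][0],220,60,140,120,5,"pics/side18c.png")
```

```text
[0.59213403 0.10415653 0.16546637] 0.0002984528837720302 [0.21452328 0.6475684  0.87005221]
-0.0008618214121784782 0.09152609730074658
```

View pics/side18c.png

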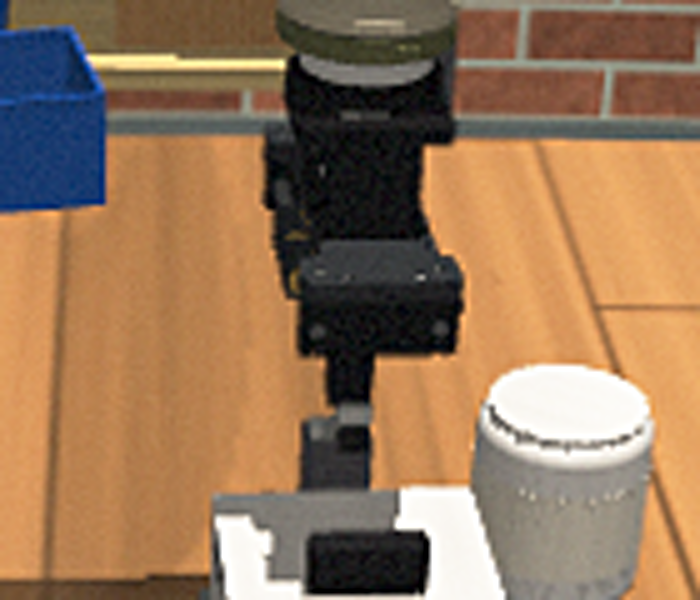

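Call:
{"api": "move_arm", "payload": {
  "series": [
    [0,-0.005,0.006,0],
    [0,-0.01,0.0125,0],
    [0,-0.013,0.02,0],
    [0,-0.015,0.0265,0],
    [0,-0.016,0.032,0],
    [0,-0.0165,0.0345,0],
    [0,-0.0165,0.0355,0],
    [0,-0.0165,0.0355,0]
  ]
}}

```text
time: 41.1
ee_pos: [0.593, 0.0877, 0.1305]
eef_rot: [-0.025, 1.0, -0.0, -0.0]
ft_force: [-0.8, -0.9, 3.7]
width: 0.0005
```

Call:
{"api": "move_arm", "payload": {
  "series": [
    [0,0,0.001,0],
    [0,0,0.0015,0],
    [0,0,0.0015,0]
  ]
}}

```text
time: 41.4
ee_pos: [0.5932, 0.0877, 0.1302]
eef_rot: [-0.024, 1.0, 0.0, -0.0]
ft_force: [-7.6, -1.1, 16.1]
width: 0.0003
```

Call:
{"api": "move_arm", "payload": {
  "series": [
    [0,0,-0.01,0],
    [0,0,-0.05,0],
    [0,0,-0.1,0],
    [0,0,-0.15,0],
    [0,-0.04,-0.16,0],
    [0,-0.09,-0.16,0],
    [0,-0.14,-0.16,0],
    [0,-0.19,-0.16,0],
    [0,-0.24,-0.16,0],
    [0,-0.24,-0.16,0],
    [0,-0.24,-0.16,0]
  ]
}}

```text
time: 42.5
ee_pos: [0.6045, -0.1535, 0.2888]
eef_rot: [-0.023, 1.0, -0.0, -0.0]
ft_force: [-1.3, 0.4, 0.4]
width: 0.0004
```

Run:
```python
from det import *
o=shots("19"); s=read_state(); print(s["ee_pos"],s["width"],s["ft_force"],s["joint_positions"])
R=Ro.from_quat(s["eef_rot"]).as_matrix();print(np.degrees(np.arctan2(R[1,1],R[0,1])))
rect(o,.098,.114,(.50,.70,-.12,.125),"hood")
rect(o,.119,.135,(.50,.70,.03,.165),"clamp/bar")
crop("side",o["side"][0],220,60,140,120,5,"pics/side19c.png")
crop("top",o["top"][0],180,100,210,130,3.5,"pics/top19c.png")
for n in o:
    X=o[n][1]
    for P in comps(X,box(X,.081,.11,(.55,.66,-.32,-.21)),15): print(n,np.round(np.median(P,0),4),P.min(0).round(3),P.max(0).round(3),len(P))
    for P in comps(X,box(X,.15,.2,(.62,.76,-.42,-.25)),15): print(n,"bottle",np.round(np.median(P,0),4),P.min(0).round(3),P.max(0).round(3),len(P))
```

```text
[ 0.60525928 -0.1503571   0.28866313] 0.0006317970056212935 [0.26348589 0.60072468 0.95775125] [-0.45391079  0.38457486  0.85241585  1.39593598 -0.28792367  1.48931596
  2.00656537]
92.90827677977218
side hood [594.8  10. ] [138.  202.3] 2.79 z [103.7 105.8 107.7] 2266
top hood [598.2  13.4] [138.  195.5] 2.78 z [104.5 107.2 109.7] 3502
side clamp/bar [592.1 103.7] [35.3 89.4] 6.55 z [122.4 128.5 131.6] 189
top clamp/bar [591.  109.1] [89.5 37. ] 88.49 z [125.3 129.8 132.9] 309
side [ 0.5824 -0.259   0.0881] [ 0.557 -0.282  0.081] [ 0.615 -0.226  0.108] 494
side [ 0.6561 -0.3161  0.0914] [ 0.655 -0.32   0.082] [ 0.657 -0.307  0.109] 18
side bottle [ 0.6886 -0.3237  0.1822] [ 0.675 -0.331  0.15 ] [ 0.707 -0.298  0.192] 398
```

View pics/side19c.png

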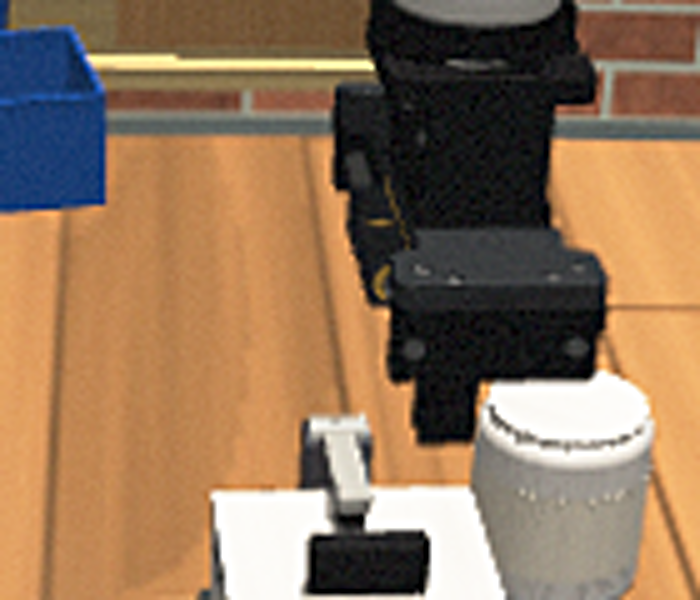

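View pics/top19c.png

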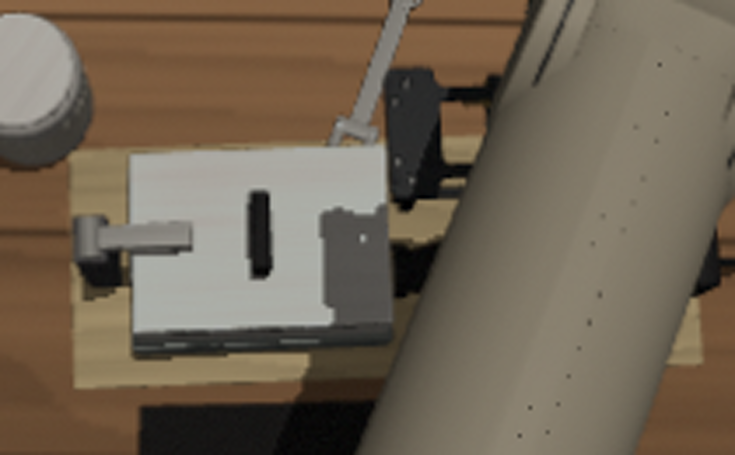

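Run:
```python
from det import *
o=shots(); s=read_state(); print(s["ee_pos"])
t=s["ee_pos"]
for n in o:
    X=o[n][1]
    for z0 in np.arange(0,.07,.006):
        m=box(X,t[2]+z0,t[2]+z0+.006,(.54,.67,-.22,-.09)); P=X[m]
        if len(P): print(n,round(z0*1e3),len(P),((P.min(0)-t)*1e3).round(1),((P.max(0)-t)*1e3).round(1))
p=o["side"][0];u,v=proj("side",t)[0].astype(int);crop("side",p,u-35,v-45,70,60,9,"pics/f19.png")
cc=proj("side",[t,t+[.0095,0,0],t-[.0095,0,0],t+[.0095,0,.03],t-[.0095,0,.03]]);print((cc-[u-35,v-45])*9)
```

```text
[ 0.6053976  -0.14979762  0.28871587]
side 0 34 [-13.9 -12.5   0.1] [8.8 7.4 6. ]
side 6 33 [-12.6 -11.9   6.3] [ 8.2  7.1 12. ]
side 12 32 [-12.9 -14.3  12.1] [10.1  4.6 17.9]
side 18 32 [-13.1 -13.1  18. ] [ 9.2  3.1 23.8]
side 24 23 [-12.9 -14.6  24.1] [ 9.1 -8.6 29.4]
[[315.70810677 410.40190798]
 [358.26391466 410.58106325]
 [273.07840161 410.23590058]
 [368.13516174 290.63270407]
 [264.72899195 526.66718981]]
```

View pics/f19.png

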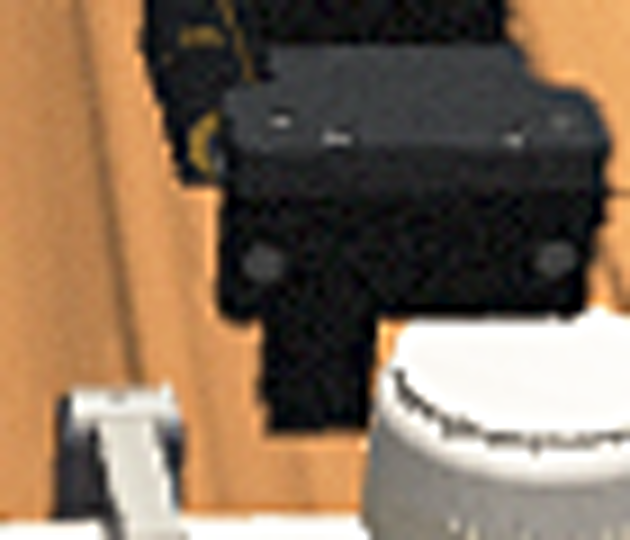

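Run:
```python
from det import *
ex=np.array([.9986,.0525]);ey=np.array([-.0525,.9986])
for n in("side","top"):
    X=cloud(n,np.load(f"/tmp/{n}0.npy"))
    b=np.array([.0009,.0017]) if n=="top" else np.array([-.0027,-.001])
    Y=X.copy(); d=X[...,:2]-b-[.5978,.0128]; Y[...,0]=d@ex; Y[...,1]=d@ey
    for nm,lo,hi in(("cheek",.1,.11),("trig",.083,.09)):
        m=(Y[...,2]>lo)&(Y[...,2]<hi)&(abs(Y[...,0]+.02)<.06)&(Y[...,1]>-.31)&(Y[...,1]<-.225)
        for P in comps(Y,m,12): print(n,nm,(np.median(P,0)*1e3).round(1),(P.min(0)*1e3).round(1),(P.max(0)*1e3).round(1),len(P))
p=cv2.imread("pics/top0.png")[:,:,::-1];crop("top",p,300,140,100,75,8,"pics/trigt.png")
p=cv2.imread("pics/side0.png")[:,:,::-1];crop("side",p,255,210,90,75,8,"pics/trigs.png")
def W(x,y,z): return np.r_[np.array([.5978,.0128])+x*ex+y*ey,z]
for n,off,b in(("top",(300,140),(.0009,.0017,0)),("side",(255,210),(-.0027,-.001,0))):
    for nm,q in(("trigger",(-.009,-.265,.086)),("trig corners",(-.023,-.24,.086)),("",(.005,-.29,.086)),("button",(-.024,-.265,.094)),("cheek top",(-.042,-.265,.105))):
        print(n,nm,((proj(n,W(*q)+b)-off)*8).round())
```

```text
side cheek [ -42.  -267.   104.6] [ -50.8 -290.   100.1] [ -24.8 -239.6  108.7] 162
side trig [  -9.6 -266.7   86.2] [ -23.3 -290.4   83.1] [   4.7 -239.3   89.6] 222
side trig [ -42.7 -287.8   86.6] [ -50.5 -290.9   83.2] [ -34.5 -281.4   89.9] 23
top cheek [ -42.2 -266.4  104.4] [ -50.8 -291.1  100.2] [ -25.3 -242.   110. ] 125
top trig [  -9.5 -265.3   86.6] [ -23.1 -290.5   83.1] [   3.4 -240.6   89.9] 163
top trigger [[408. 225.]]
top trig corners [[338. 268.]]
top  [[477. 182.]]
top button [[417. 264.]]
top cheek top [[428. 312.]]
side trigger [[399. 375.]]
side trig corners [[332. 313.]]
side  [[468. 439.]]
side button [[343. 354.]]
side cheek top [[275. 325.]]
```

View pics/trigt.png

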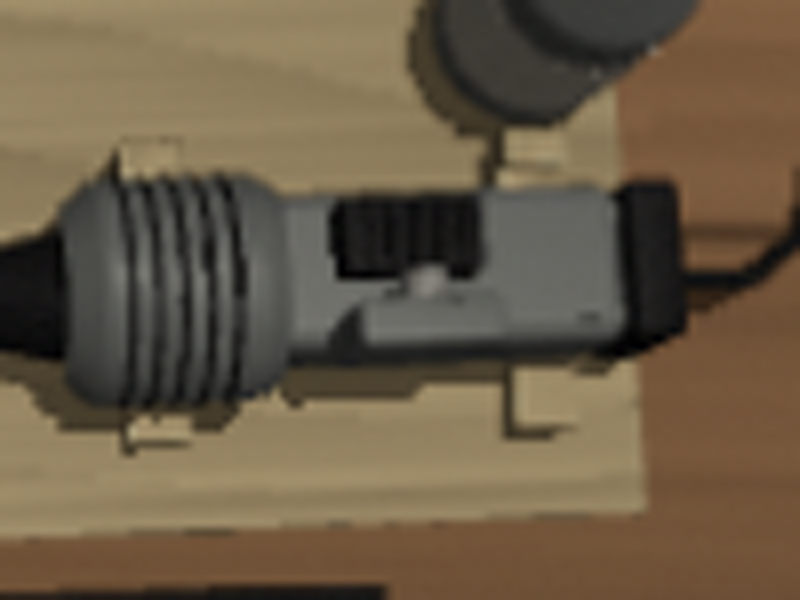

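View pics/trigs.png

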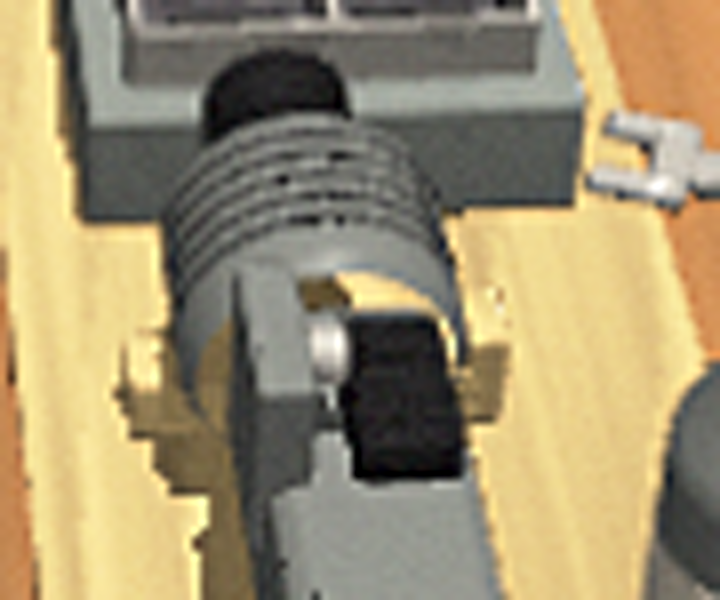

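Call:
{"api": "move_arm", "payload": {
  "series": [
    [0.003,-0.04,0,0],
    [0.005,-0.08,0.0,0],
    [0.007,-0.1033,0.03,0],
    [0.007,-0.1033,0.07,0],
    [0.007,-0.1033,0.11,0],
    [0.007,-0.1033,0.14,0],
    [0.007,-0.1033,0.15,0],
    [0.007,-0.1033,0.15,0],
    [0.007,-0.1033,0.15,0]
  ]
}}

```text
time: 43.6
ee_pos: [0.604, -0.2551, 0.1405]
eef_rot: [-0.025, 1.0, -0.0, 0.001]
ft_force: [-0.6, -0.2, 0.5]
width: 0.0006
```

```bash
cat > dry.py <<'E'
from det import *
ex=np.array([.9986,.0525]);ey=np.array([-.0525,.9986])
def st():
    s=read_state(); v=s["ee_pos"][:2]-[.5978,.0128]
    R=Ro.from_quat(s["eef_rot"]).as_matrix()
    print("dryer xy z mm",(v@ex*1e3).round(1),(v@ey*1e3).round(1),(s["ee_pos"][2]*1e3).round(1),"F",s["ft_force"].round(1),"ang",np.degrees(np.arctan2(R[1,1],R[0,1])).round(2),"w",s["width"],"t",s["time"],"q",s["joint_positions"].round(2))
E
python3 - <<'E'
from dry import *
o=shots("20"); st()
crop("side",o["side"][0],220,150,140,120,5,"pics/side20c.png")
E
```

```text
dryer xy z mm -7.8 -268.2 140.8 F [-0.3 -0.5 -0. ] ang 92.85 w 0.000612290722582585 t 43.7 q [-0.24  0.56  0.81  1.51 -0.41  1.25  2.24]
```

View pics/side20c.png

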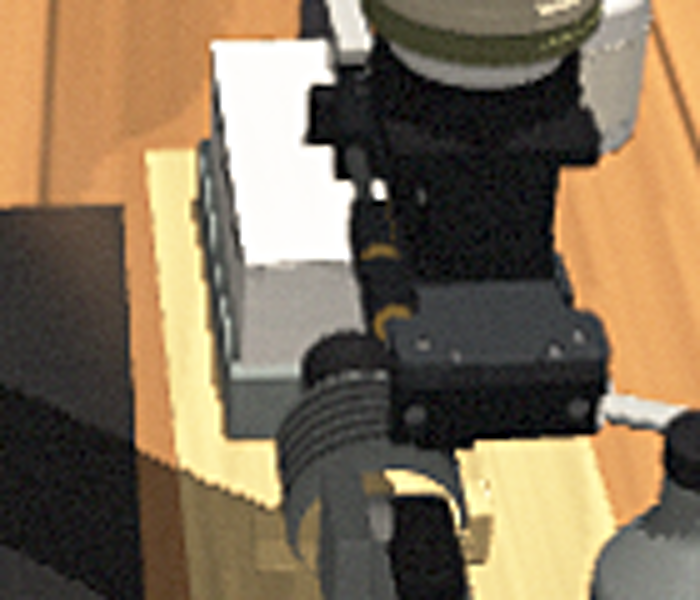

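Call:
{"api": "move_arm", "payload": {
  "series": [
    [0,0.002,0.02,0],
    [0,0.002,0.04,0],
    [0,0.002,0.048,0],
    [0,0.002,0.05,0],
    [0,0.002,0.05,0]
  ]
}}

```text
time: 44.2
ee_pos: [0.6033, -0.2535, 0.0897]
eef_rot: [-0.025, 1.0, -0.0, 0.0]
ft_force: [0.3, 0.2, 0.9]
width: 0.0003
```

Run:
```python
from dry import *
o=shots("21"); st()
crop("side",o["side"][0],220,180,140,120,5,"pics/side21c.png")
```

```text
dryer xy z mm -8.2 -266.3 90.0 F [ 0.5 -0.5  0.6] ang 92.81 w 0.00028690148750990224 t 44.3 q [-0.23  0.6   0.78  1.56 -0.45  1.16  2.26]
```

View pics/side21c.png

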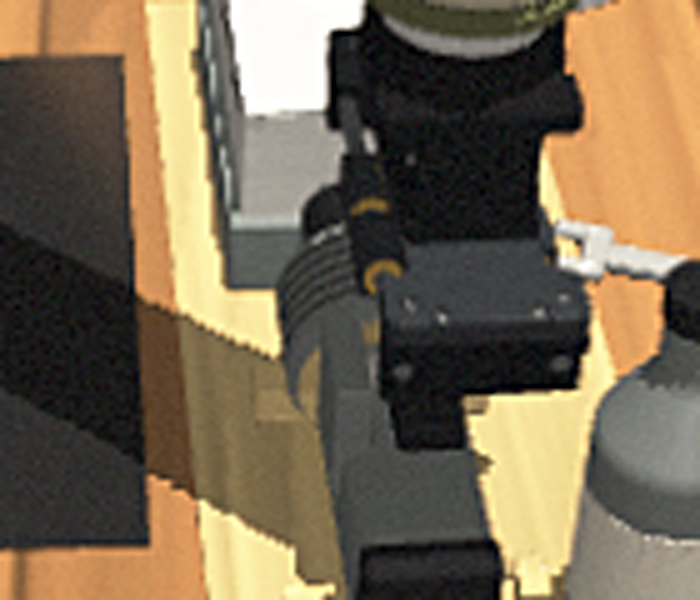

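Call:
{"api": "move_arm", "payload": {
  "series": [
    [0,0,0.004,0],
    [0,0,0.008,0],
    [0,0,0.012,0],
    [0,0,0.014,0],
    [0,0,0.016,0],
    [0,0,0.017,0],
    [0,0,0.017,0]
  ]
}}

```text
time: 45.0
ee_pos: [0.6038, -0.2537, 0.0744]
eef_rot: [-0.025, 1.0, 0.0, 0.001]
ft_force: [-6.5, 3.1, 22.7]
width: 0.0005
```

Run:
```python
from dry import *
st()
```

```text
dryer xy z mm -8.0 -266.4 74.4 F [-6.5  3.1 22.7] ang 92.81 w 0.0005089772827680827 t 45.0 q [-0.22  0.62  0.77  1.57 -0.46  1.13  2.27]
```

Call:
{"api": "move_arm", "payload": {
  "series": [
    [0,0,-0.0007,0],
    [0.002,0,-0.0007,0],
    [0.004,0,-0.0007,0],
    [0.006,0,-0.0007,0],
    [0.008,0,-0.0007,0],
    [0.009,0,-0.0007,0],
    [0.009,0,-0.0007,0]
  ]
}}

```text
time: 45.7
ee_pos: [0.5969, -0.2537, 0.0745]
eef_rot: [-0.025, 1.0, -0.001, 0.003]
ft_force: [6.1, 0.8, 9.2]
width: 0.0009
```

Run:
```python
from dry import *
st()
```

```text
dryer xy z mm -14.9 -266.1 74.5 F [6.1 0.8 9.2] ang 92.88 w 0.0008749528532233178 t 45.7 q [-0.23  0.6   0.77  1.6  -0.46  1.12  2.28]
```

Call:
{"api": "move_arm", "payload": {
  "series": [
    [0.002,0,0.0003,0],
    [0.004,0,0.0003,0],
    [0.006,0,0.0003,0],
    [0.007,0,0.0003,0],
    [0.007,0,0.0003,0]
  ]
}}

```text
time: 46.2
ee_pos: [0.5903, -0.254, 0.0745]
eef_rot: [-0.025, 1.0, -0.001, 0.004]
ft_force: [6.8, 0.1, 10.3]
width: 0.0006
```

Run:
```python
from dry import *
st()
```

```text
dryer xy z mm -21.4 -266.0 74.5 F [ 6.8  0.1 10.3] ang 92.89 w 0.0006111936938946608 t 46.2 q [-0.23  0.59  0.77  1.62 -0.45  1.11  2.28]
```

Call:
{"api": "move_arm", "payload": {
  "series": [
    [0.001,0,0.0,0],
    [0.002,0,0.0,0],
    [0.003,0,0.0,0],
    [0.003,0,0.0,0]
  ]
}}

```text
time: 46.6
ee_pos: [0.5885, -0.2541, 0.0746]
eef_rot: [-0.025, 1.0, -0.001, 0.005]
ft_force: [12.0, -0.6, 6.8]
width: 0.0007
```

Run:
```python
from dry import *
st()
o=shots("22")
crop("side",o["side"][0],240,210,100,80,7,"pics/side22c.png")
```

```text
dryer xy z mm -23.3 -266.0 74.6 F [12.  -0.6  6.8] ang 92.92 w 0.0007462563873651162 t 46.6 q [-0.23  0.59  0.78  1.62 -0.45  1.11  2.28]
```

View pics/side22c.png

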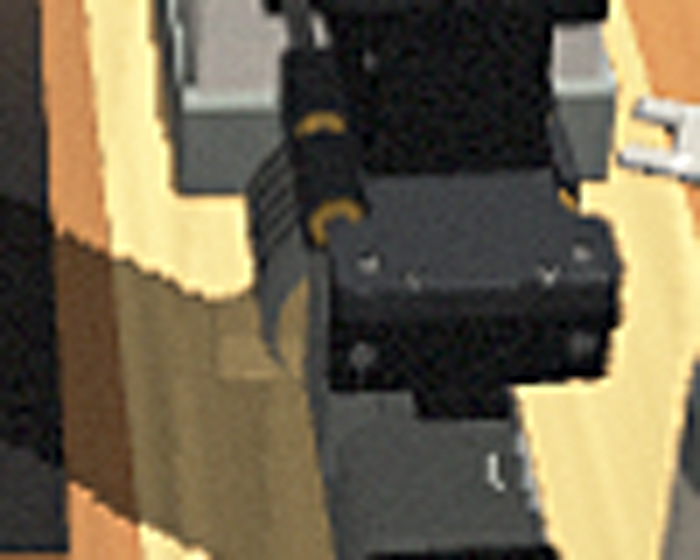

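Call:
{"api": "move_arm", "payload": {
  "series": [
    [0.0007,0,0.0003,0],
    [0.0012,0,0.0003,0],
    [0.0012,0,0.0003,0]
  ]
}}

```text
time: 47.0
ee_pos: [0.5885, -0.2541, 0.0746]
eef_rot: [-0.026, 1.0, -0.001, 0.006]
ft_force: [16.1, -2.2, 5.6]
width: 0.0004
```

Run:
```python
from dry import *
st()
```

```text
dryer xy z mm -23.3 -266.0 74.6 F [16.1 -2.2  5.6] ang 92.95 w 0.00043720020955429823 t 47.0 q [-0.23  0.58  0.78  1.63 -0.45  1.11  2.28]
```

Call:
{"api": "move_arm", "payload": {
  "series": [
    [0,0,-0.001,0],
    [0,0,-0.002,0],
    [0,0,-0.003,0],
    [0,0,-0.004,0],
    [0,0,-0.005,0],
    [0,0,-0.006,0],
    [0,0,-0.007,0],
    [0,0,-0.008,0],
    [0,0,-0.009,0],
    [0,0,-0.01,0],
    [0,0,-0.01,0]
  ]
}}

```text
time: 48.1
ee_pos: [0.5879, -0.253, 0.0827]
eef_rot: [-0.026, 1.0, -0.001, 0.004]
ft_force: [19.2, -1.3, -8.4]
width: 0.0008
```

Run:
```python
from dry import *
st()
```

```text
dryer xy z mm -23.9 -264.9 82.7 F [19.2 -1.3 -8.4] ang 92.99 w 0.0008147375461693531 t 48.1 q [-0.24  0.58  0.78  1.62 -0.44  1.12  2.28]
```

Call:
{"api": "move_arm", "payload": {
  "series": [
    [-0.004,0,0,0],
    [-0.008,0,0,0],
    [-0.012,0,-0.002,0],
    [-0.016,0,-0.01,0],
    [-0.016,0,-0.05,0],
    [-0.016,0,-0.1,0],
    [-0.016,0,-0.14,0],
    [-0.016,0.05,-0.18,0],
    [-0.016,0.1,-0.18,0],
    [-0.016,0.15,-0.18,0],
    [-0.016,0.2,-0.18,0],
    [-0.016,0.25,-0.18,0],
    [-0.016,0.3,-0.18,0],
    [-0.016,0.35,-0.18,0],
    [-0.016,0.4,-0.18,0],
    [-0.016,0.45,-0.18,0],
    [-0.016,0.45,-0.18,0]
  ]
}}

```text
time: 49.8
ee_pos: [0.5751, 0.2033, 0.2617]
eef_rot: [-0.029, 1.0, 0.001, -0.001]
ft_force: [-0.4, 0.1, -0.6]
width: 0.0006
```

Run:
```python
from dry import *
st()
o=shots("23")
crop("side",o["side"][0],255,210,90,75,8,"pics/side23c.png")
crop("top",o["top"][0],300,140,100,75,8,"pics/top23c.png")
for n in("side","top"):
    X=o[n][1]
    b=np.array([.0009,.0017]) if n=="top" else np.array([-.0027,-.001])
    Y=X.copy(); d=X[...,:2]-b-[.5978,.0128]; Y[...,0]=d@ex; Y[...,1]=d@ey
    for nm,lo,hi,x0,x1 in(("cheek+button",.1,.11,-.06,0),("trig",.074,.09,-.021,.005)):
        m=(Y[...,2]>lo)&(Y[...,2]<hi)&(Y[...,0]>x0)&(Y[...,0]<x1)&(Y[...,1]>-.288)&(Y[...,1]<-.242)
        for P in comps(Y,m,12): print(n,nm,(np.median(P,0)*1e3).round(1),(P.min(0)*1e3).round(1),(P.max(0)*1e3).round(1),len(P))
rect(o,.098,.114,(.50,.70,-.12,.125),"hood")
rect(o,.119,.135,(.50,.70,.03,.165),"clamp")
```

```text
dryer xy z mm -12.7 191.5 261.7 F [-0.4  0.1 -0.6] ang 93.29 w 0.0006475241077362975 t 49.8 q [-0.98  0.33  0.74  1.48 -0.22  1.42  1.39]
side cheek+button [ -43.1 -266.5  104.7] [ -50.7 -287.8  100.2] [ -33.4 -242.4  108. ] 128
side trig [  -8.7 -267.3   79.7] [ -21. -288.   74.] [   5.  -242.1   85.4] 194
top cheek+button [ -43.  -263.7  104.9] [ -51.  -287.6  100.9] [ -35.5 -242.1  109.4] 98
top trig [  -8.2 -264.4   79.9] [ -21.  -287.8   74.4] [   4.6 -242.3   85.4] 147
side hood [594.6  11.3] [138.1 202.8] 2.65 z [103.7 105.8 107.7] 2267
top hood [598.   13.5] [137.5 195.3] 2.64 z [104.6 107.1 109.7] 3501
side clamp [591.  103.2] [35.6 90.4] 4.77 z [123.4 128.4 131.7] 188
top clamp [594.3 109.1] [34.5 89.6] 4.16 z [125.9 129.9 132.6] 236
```

View pics/side23c.png

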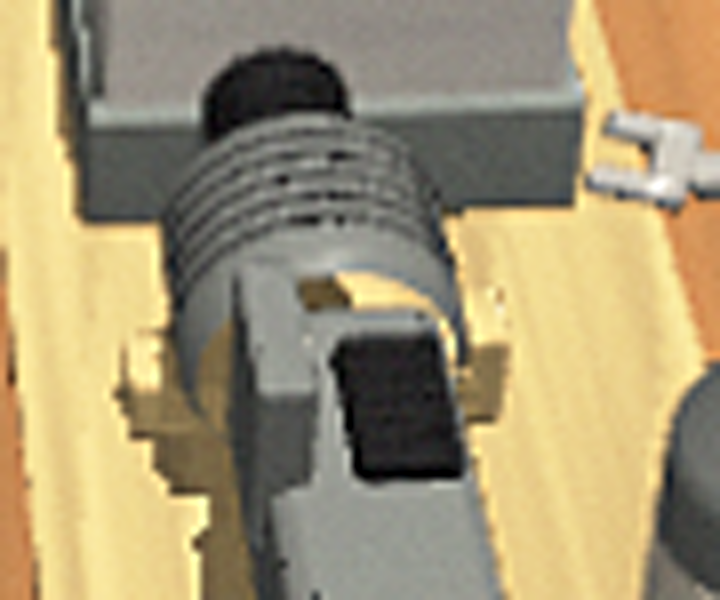

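View pics/top23c.png

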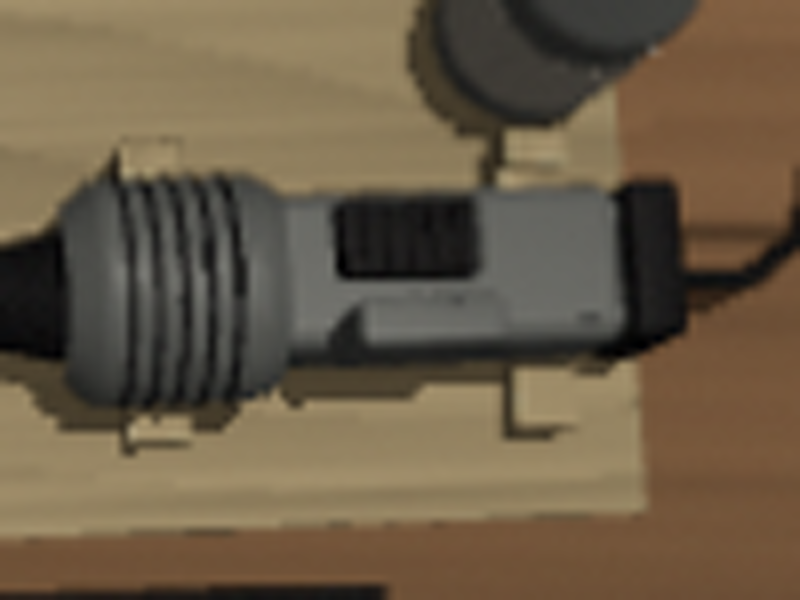

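View pics/side23.png

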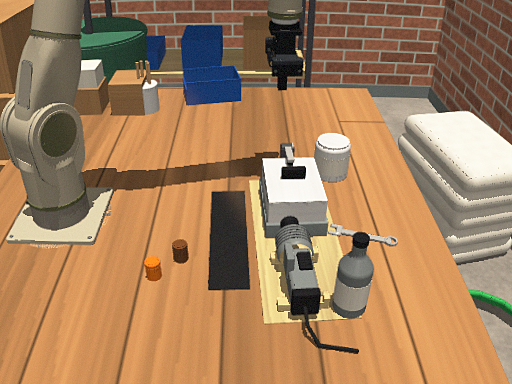

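Run:
```python
from dry import *
X=shots()["top"][1]
P=X[box(X,.115,.14,(.575,.61,.06,.16))]; d=(P[:,:2]-[.5978+.0009,.0128+.0017])@ey
for a in np.arange(.05,.14,.01):
    m=(d>a)&(d<a+.01)
    if m.any(): print(round(a*1e3),(np.median(P[m,2])*1e3).round(1))
st(); print(r.close_job())
```

```text
50 129.3
60 130.1
70 130.4
80 130.0
90 130.0
100 130.3
110 126.2
120 132.3
130 129.3
dryer xy z mm -11.2 182.1 262.3 F [ 0.6 -0.7  0.7] ang 92.71 w 0.00048346943512682204 t 50.0 q [-0.98  0.33  0.74  1.48 -0.22  1.42  1.39]
the job is handed in; nothing more can be done
None
```

The job is done and handed in at about 50 s. All five pistons are in the tray under the seated cover, the clamp is flat, and the blower is locked on.

- **Pistons:** Each one went into its own compartment and was pressed down until it touched the tray floor. Their tops read 90 mm, as expected for standing flat. The last look before the cover went on showed all five upright; they can't be seen now.
- **Cover:** It had been knocked a few centimetres while I was placing pistons, so I measured it again before gripping. Seated, its top reads 106–107 mm against the 107 mm expected.
- **Clamp:** I pushed it over and pressed it onto its end stop. Its top face reads about 130 mm all along the arm, so it lies flat.
- **Blower:** I squeezed the trigger to its stop, pushed the button to its stop, then eased off. With the robot clear, the trigger top reads about 80 mm (roughly 6.5 mm of travel, close to the stated 7 mm catch), and both pictures show the button flush with the cheek.
- **Bystanders:** I did not touch the tin, bottle, spanner or the brown and orange look-alikes, and the last picture shows nothing unusual about them.

**Checks that disagreed:** The two cameras differed by about 4 mm in x and 1–4 mm in y; I reconciled them using the known gripper position. The second piston was first gripped 5 mm too low, so I regripped it before lifting. No check failed.

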